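Pack flanged port plugs head-to-tail in the sloping tray and lock it

ROBOT

A 7-joint arm with a two-finger parallel gripper is mounted at the origin on the work surface. World frame = base frame: x ahead of the robot, y to its left, z up, the work surface at z = 0. Lengths are in m, angles in rad, forces in N, time in s.
With the tool pointing down it reaches from about 0.4 to 0.75 m from the base axis. Payload 19.5 kg.
Tool frame: the origin (TCP) lies at the very end of the fingers, on their centre line; the grasp point (between the pads) lies 19 mm behind it; x points along the fingers, y is the direction in which the jaws open and shut, and the axes are right-handed (so a half turn about x gives the same grasp; the last joint's range is limited). The gripper opens to 85 mm and grips with 20 to 120 N. Pads are 22 mm wide; open, the fingers measure 114 mm over their backs; the gripper's body (76 mm by 85 mm) begins 54 mm behind the grasp point. The pads swing forward as they close: fully open they stand 13 mm farther back than shut.
Start: joints at [-1.382, 0.707, -0.028, 1.485, 0.022, 0.951, -0.075], TCP at [0.132, 0.56, 0.231] pointing down, gripper open.
Joint ranges: [-2.71, 2.71], [-0.32, 2.16], [-1.57, 1.52], [0, 2.45], [-1.46, 4.6], [0, 2.02], [-2.83, 2.83]. Speed limits (rad/s): [1.89, 1.89, 2.57, 2.57, 3.01, 3.01, 3.01].

INTERFACE

Orientations are given as [roll, pitch, yaw] about the fixed x, y, z axes, in that order (R = Rz(yaw) Ry(pitch) Rx(roll)).
In Python, from bench import * gives the robot as it stands.
- The arm moves only by the tool arm_command, never from a script. Its arguments are lists of equal length, an entry for each row: "dp": the shift along the world's x, y, z normalised to -1 to 1, where 1 is 0.03 m, a list of three; "angular": the turn, a rotation vector about the world's x, y, z normalised to -1 to 1, where 1 is 6 degrees, a list of three; "hand": the opening, from 0 (shut) to 1 (fully open). In form: {"dp": [[dx, dy, dz], ...], "angular": [[ax, ay, az], ...], "hand": [hand, ...]}. A call has 1 to 12 rows; each row shifts and turns the pose as measured when the row begins; what a row does not reach is not made up. A row lasts 1/12 s, in which the tool goes at most 41.7 mm and 7.16 degrees, less where a joint would pass 70% of its speed; a pose out of reach is approached as far as the arm can. A call with a number of a shift or a turn outside -1 to 1 is refused whole. A call with a gripper value outside its range is refused whole. The fingers move at their own pace and stop on an object; the grip force is fixed at half the most. Time passes only in rows, so rows that do not move let the fingers close. It gives the time, the measured TCP pose, the force and the opening at its end, in the units of the state.
- observe(): the state, without advancing time (a new reading comes with each control period).
- snapshot(name): name is "side" or "top"; returns a dict with "img" (480x640x3 uint8, blue, green, red), "z_map" (480x640 float32, m along the optical axis (not along the pixel's ray), 0 where there is no reading), "fx", "fy", "cx", "cy" (pixels), "position" and "orientation" of the camera in the world. Camera axes: x right, y down, z forward; pixel columns grow to the right and rows downward; lengths in m; the calibration is good to about 2 mm. A picture is of the moment at which its call begins.
- close_job(): hands the job in, once; it reports no verdict.
The state is a dict: "t": time; "qpos": joint angles; "joint_velocities": joint speeds; "joint_efforts": joint torques, N m; "position": TCP position; "tcp_rot": TCP orientation; "force": force on the tool from outside, world axes, zero at the start; "ft_torque": the same for the moment, N m; "gripper_width": finger opening in m.
Only numpy, scipy, OpenCV 4.12 (cv2) and the standard library are available. Lean on these libraries where they do the work, as an engineer would, in place of code of your own. Each camera call takes 0.05 s, during which the arm holds its last target.

TASK

Finish packing the sloping tray with the three white hat-shaped plugs, alternately up and down so that their brims interlock: set the white plug that stands crown-up flat into the empty end of the tray, then the white plug that stands crown-down, still crown-down, into the middle between the other two until it sits flat on the tray floor. Then turn the lock collar clockwise by its orange wing to its locked mark, so that the retaining arm lies over the middle plug. Lower the plugs, do not drop them, and leave the other things on the bench where they are.

Things in the scene. Friction and masses are not known exactly. Their poses are not given: they have to be found in the camera images.
- cradle: fixed sloping tray, grey floor, aluminium walls. Origin: middle of the inner floor's surface. z: floor normal, leaning 28 deg from vertical towards the robot's side; x up the slope, y along the row towards the lock collar. Inside 182 mm long (y +-91), 71 mm wide (x +-35.5); walls 12 mm high, 6 mm thick. The crown-up plug already in it, plug_in, is at about y = +57 mm.
- end_place (a point): on the tray floor, where the centre of the crown-up plug's underside belongs: the empty end, 57 mm from the tray's middle (tray y = -57 mm); same axes as the tray. The plug has 1 mm to the end wall and 2.5 mm to each side wall. It must go in before the middle plug, whose brim overhangs the outer plugs' brims.
- mid_place (a point): on the tray floor, where the centre of the crown-down plug's underside (crown end) belongs, the tray's middle; same axes as the tray. Between the two outer plugs it has about 3 mm of play on each side along y. A 12 mm high stop block on the lower wall (tray x -35.5 to -23.5, y +-10 mm) keeps its crown from sliding down the slope.
- plug_in: solid milky-white hat-shaped blanking plug, 46 mm tall in all: a round brim 66 mm across and 10 mm thick, and a round crown 42 mm across and 36 mm tall, on one axis; 80 to 170 g. It is already in the tray, brim down on the floor, crown up, at the +y end next to the collar. Origin: centre of its underside (brim face), z along the crown.
- plug_up: solid milky-white hat-shaped blanking plug, 46 mm tall in all: a round brim 66 mm across and 10 mm thick, and a round crown 42 mm across and 36 mm tall, on one axis; 80 to 170 g. It stands on the bench brim down, crown up, on the robot's right. Origin: centre of its underside (brim face), z up through the crown, which spans 10 to 46 mm above the origin.
- plug_down: solid milky-white hat-shaped blanking plug, 46 mm tall in all: a round brim 66 mm across and 10 mm thick, and a round crown 42 mm across and 36 mm tall, on one axis; 80 to 170 g. It stands on the bench upside down: crown end below, brim on top. Origin: centre of its underside (the crown's end), z up; the brim spans 36 to 46 mm above the origin.
- plug_in_top (a point): middle of the upper end of plug_in (crown end), 46 mm above its origin
- plug_up_top (a point): middle of the upper end of plug_up (crown end), 46 mm above its origin
- plug_down_top (a point): middle of the upper end of plug_down (brim face), 46 mm above its origin
- collar (a joint): angle of the captive steel lock collar, 52 mm across, on a post at the tray's +y end; axis along the tray's z, at tray x 0, y 131 mm. 0: fully open, retaining arm pointing up the slope (tray +x); grows as it turns clockwise seen from above. Locked mark at 1.40 rad, end stop 1.45; within 0.1 of the mark is locked. Stiff: 0.15 N m of friction, stays where left.
- locked_mark (a point): red bar on the disc under the collar, fixed to the tray; the collar's white pointer, which points opposite to the arm, stands at it when the collar is locked
- collar_grip (a point): on the collar's axis, in the orange wing grip, 77 mm above the tray floor plane and 3 mm below the wing's top. The wing is a bar 50 mm long, 14 mm thick and 23 mm high (57 to 80 mm above the floor plane) that lies along the retaining arm's direction: this point's x axis points along the arm, z along the collar axis upward.
- retainer_tip (a point): underside of the retaining arm's 34 mm square end pad, 128 mm from the collar axis. The arm is a 16 mm wide steel strip, 145 mm from axis to tip, turning with the collar; its underside runs 51 mm and its top 57 mm above the tray floor plane, so it passes 5 mm over plugs that sit flat.
- black_plug: bystander: black plug, 62 mm brim, 54 mm crown, 30 mm tall; origin at its underside
- driver: bystander: screwdriver 170 mm long, lying
- objective: bystander: brass lens barrel, 42 mm across, 64 mm tall; origin at its underside
- cleaner: bystander: bottle 52 mm across, 130 mm tall; origin at its underside
- dish: bystander: shallow glass dish 90 mm across, 22 mm high; origin at its underside
- steel_bar: bystander: steel bar 100 x 18 x 14 mm, lying
There are look-alikes about, which are no part of the job. Leave any green or turquoise look-alike of the plug_down alone.

How it is judged:
On the way, in this order (a step that is already met when the one before it is completed fails the run):
1. the crown-up plug sits flat in the empty end of the tray, let go (z of plug_up in the frame of cradle between -0.004 and 0.004 m and angle between the z axis of plug_up and the z axis of cradle, either way round below 0.08 rad and z of plug_up_top in the frame of cradle above 0.04 m and y of plug_up in the frame of cradle between -0.066 and -0.048 m and x of plug_up in the frame of cradle between -0.014 and 0.014 m and contact force between the fingers and plug_up below 0.1 N and linear speed of plug_up below 0.02 m/s), for 0.2 s.
2. the crown-down plug sits flat in the middle, between the other two, let go (z of plug_in in the frame of cradle between -0.004 and 0.004 m and angle between the z axis of each of plug_in, plug_up, plug_down and the z axis of cradle, either way round below 0.08 rad and z of each of plug_in_top, plug_up_top, plug_down_top in the frame of cradle above 0.04 m and y of plug_in in the frame of cradle between 0.048 and 0.066 m and x of plug_in in the frame of cradle between -0.014 and 0.014 m and z of plug_up in the frame of cradle between -0.004 and 0.004 m and y of plug_up in the frame of cradle between -0.066 and -0.048 m and x of plug_up in the frame of cradle between -0.014 and 0.014 m and z of plug_down in the frame of cradle between -0.004 and 0.004 m and y of plug_down in the frame of cradle between -0.01 and 0.01 m and x of plug_down in the frame of cradle between -0.014 and 0.014 m and contact force between the fingers and plug_down below 0.1 N and linear speed of plug_down below 0.02 m/s), for 0.2 s.
At the end, for the whole second after the job is handed in: All three white plugs sit flat on the tray floor (within 4 mm and 0.08 rad): plug_in crown-up at the collar end, plug_up crown-up at the other end, plug_down crown-down in the middle (y within 9, 9 and 10 mm of their places, x within 14 mm), at rest; the collar is turned to at least 1.30 rad (z of plug_in in the frame of cradle between -0.004 and 0.004 m and angle between the z axis of each of plug_in, plug_up, plug_down and the z axis of cradle, either way round below 0.08 rad and z of each of plug_in_top, plug_up_top, plug_down_top in the frame of cradle above 0.04 m and y of plug_in in the frame of cradle between 0.048 and 0.066 m and x of plug_in in the frame of cradle between -0.014 and 0.014 m and z of plug_up in the frame of cradle between -0.004 and 0.004 m and y of plug_up in the frame of cradle between -0.066 and -0.048 m and x of plug_up in the frame of cradle between -0.014 and 0.014 m and z of plug_down in the frame of cradle between -0.004 and 0.004 m and y of plug_down in the frame of cradle between -0.01 and 0.01 m and x of plug_down in the frame of cradle between -0.014 and 0.014 m and value of joint collar above 1.3 rad and linear speed of each of plug_in, plug_up, plug_down below 0.02 m/s); the robot touches nothing.
It fails at once if plug_up is dropped or thrown into the tray instead of being lowered (faster than 0.4 m/s within 50 mm of its floor) (z of plug_up in the frame of cradle between -0.01 and 0.05 m and x of plug_up in the frame of cradle between -0.04 and 0.04 m and y of plug_up in the frame of cradle between -0.1 and 0.1 m and linear speed of plug_up above 0.4 m/s).
It fails at once if plug_down is dropped or thrown into the tray instead of being lowered (faster than 0.4 m/s within 50 mm of its floor) (z of plug_down in the frame of cradle between -0.01 and 0.05 m and x of plug_down in the frame of cradle between -0.04 and 0.04 m and y of plug_down in the frame of cradle between -0.1 and 0.1 m and linear speed of plug_down above 0.4 m/s).
It fails at once if a bystander is moved more than 30 mm (distance of any of black_plug, driver, objective, cleaner, dish, steel_bar from where it was at the start of the episode above 0.03 m).
It also fails if it takes over 72 s, if anything falls off the work surface, if the arm or the gripper's body presses on something with over 40 N, if the wrist force passes 120 N, or if a joint passes its speed limit or range.

## Working session

There is one attempt and no reset: what is moved stays moved. The work goes in short steps, Python scripts to look and compute and a tool call to move; the robot and the scene stay as the last step left them, time stands still between calls to the robot, and variables do not carry over. Pictures are saved under pics/ and viewed, and the job is handed in when it is done.

Besides the shell and the picture viewer there is one more tool, called after "Call:" by a JSON object that holds its "fn" and its "kwargs", one argument or row to a line. arm_command: Moves the arm, as the interface text tells. Scaled input: -1 to 1 covers 0.03 m each way for a shift and 6 degrees each way for a turn. Its arguments: {"type":"object","properties":{"dp":{"type":"array","items":{"type":"array","items":{"type":"number","minimum":-1,"maximum":1}}},"angular":{"type":"array","items":{"type":"array","items":{"type":"number","minimum":-1,"maximum":1}}},"hand":{"type":"array","items":{"type":"number"}}},"required":["dp","angular","hand"]}

```bash
mkdir -p pics; ls; cat > h.py <<'E'
from bench import *
import numpy as np, cv2
from scipy.spatial.transform import Rotation as Ro
E
python3 - <<'E'
from h import *
print(observe())
for n in("side","top"):
    s=snapshot(n); cv2.imwrite(f"pics/{n}0.png",s["img"]); np.savez(f"{n}0.npz",**s)
    print(n,{k:v for k,v in s.items() if k not in("img","z_map")})
E
```

```text
pics
{'t': 0.0, 'qpos': array([-1.38166518,  0.70707695, -0.0275962 ,  1.48498325,  0.02200646,
        0.95092865, -0.07548408]), 'joint_velocities': array([0.00049153, 0.00137246, 0.00044144, 0.0002568 , 0.00046188,
       0.00068859, 0.00131634]), 'joint_efforts': array([-2.60859069e-04, -8.83215022e+01,  1.23448614e+00, -2.36170274e+01,
        1.68819563e-02,  6.49397727e-03, -6.15468721e-06]), 'position': array([0.13150459, 0.55948818, 0.23084633]), 'tcp_rot': array([-1.52071337,  1.56970281, -1.75154082]), 'force': array([-0.09875042,  0.445452  ,  0.86676475]), 'ft_torque': array([ 0.03106001,  0.00897502, -0.00822305]), 'gripper_width': 0.0851663479806588}
side {'fx': 473.59215774596237, 'fy': 473.59215774596237, 'cx': 324.02512179212675, 'cy': 234.433838198812, 'position': array([0.25774312, 0.54008317, 0.93052596]), 'orientation': array([-2.45960856, -0.01199628, -2.64071432])}
top {'fx': 540.5964539998129, 'fy': 540.5964539998129, 'cx': 319.85745497825906, 'cy': 242.66093284954474, 'position': array([ 0.48744675, -0.04898718,  1.45316661]), 'orientation': array([-3.08119731,  0.00722439, -1.54511157])}
```

View pics/side0.png

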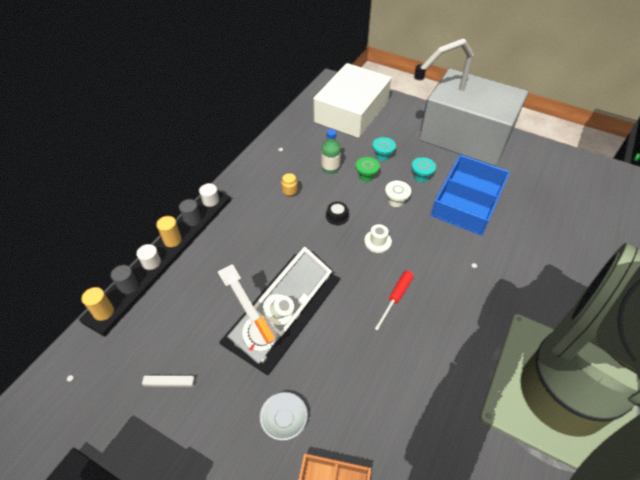

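View pics/top0.png

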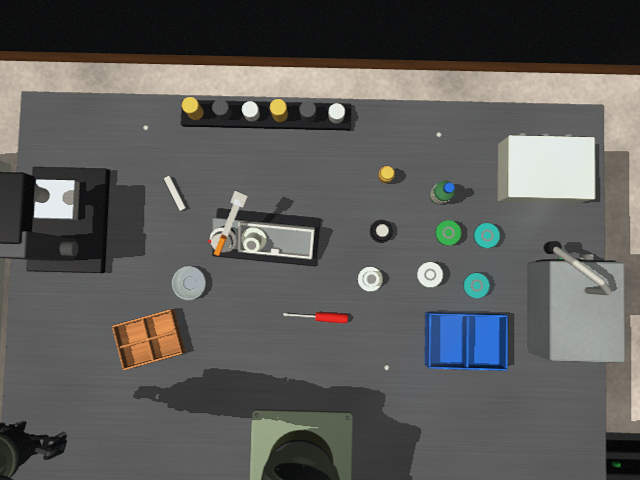

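The side view shows the tray at around (285,300), plug_up at (378,238) and plug_down at (398,190). In the top view the tray is at (268,238), the collar at (222,238), plug_up at (370,279) and plug_down at (430,274). Next I'll measure them.

```bash
cat >> h.py <<'E'
def load(f): 
    d=np.load(f); return {k:d[k] for k in d}
def cloud(s):
    R=Ro.from_euler('xyz',s["orientation"]).as_matrix()
    v,u=np.mgrid[0:480,0:640]; z=s["z_map"]
    P=np.stack([(u-s["cx"])/s["fx"]*z,(v-s["cy"])/s["fy"]*z,z],-1)
    return P@R.T+s["position"]
def ray(s,u,v,h):
    R=Ro.from_euler('xyz',s["orientation"]).as_matrix()
    d=R@np.array([(u-s["cx"])/s["fx"],(v-s["cy"])/s["fy"],1]); p=s["position"]
    return p+d*(h-p[2])/d[2]
E
python3 - <<'E'
from h import *
for n in("top","side"):
    s=load(f"{n}0.npz"); im=s["img"]; C=cloud(s); s0=C
    print(n,"table z",np.median(C[...,2][400:440,200:240]) if n=="top" else np.median(C[330:350,440:460,2]))
    hsv=cv2.cvtColor(im,cv2.COLOR_BGR2HSV)
    m=((hsv[...,1]<60)&(hsv[...,2]>140)&(C[...,2]>0.004)&(C[...,2]<0.2)).astype(np.uint8)
    k,l,st,ce=cv2.connectedComponentsWithStats(m)
    for i in range(1,k):
        if st[i,4]>60:
            P=C[l==i]; print(st[i],ce[i].round(1),"med",np.median(P,0).round(4),"zmax",np.percentile(P[:,2],97).round(4), "xy rng",np.percentile(P,2,axis=0).round(3),np.percentile(P,98,axis=0).round(3))
    a=(200,180,340,280) if n=="top" else(210,230,350,380)
    if n=="top": crops=[(200,180,340,280),(345,250,505,305)]
    else: crops=[(210,235,350,375),(350,170,450,260)]
    for j,(x0,y0,x1,y1) in enumerate(crops):
        cv2.imwrite(f"pics/{n}c{j}.png",cv2.resize(im[y0:y1,x0:x1],None,fx=4,fy=4,interpolation=cv2.INTER_CUBIC))
E
```

```text
top table z 0.0003169812920980064
[242 101  16  16 208] [249.5 108.8] med [0.9186 0.1564 0.0595] zmax 0.0655 xy rng [0.899 0.138 0.051] [0.939 0.176 0.066]
[329 103  16  16 207] [336.3 110.9] med [ 0.9188 -0.0704  0.059 ] zmax 0.0647 xy rng [ 0.9   -0.092  0.021] [ 0.938 -0.052  0.065]
[ 508  133   87   66 5381] [551.  166.5] med [ 0.7781 -0.6188  0.0901] zmax 0.0954 xy rng [ 0.702 -0.724  0.084] [ 0.855 -0.513  0.096]
[164 176  21  35 244] [173.9 192.8] med [0.6986 0.3592 0.0135] zmax 0.0197 xy rng [0.656 0.333 0.007] [0.741 0.385 0.021]
[  34  180   41   39 1273] [ 55.8 199.4] med [0.6627 0.6522 0.059 ] zmax 0.0645 xy rng [0.62  0.611 0.053] [0.717 0.707 0.065]
[ 209  191  105   68 2453] [264.1 233.7] med [0.5873 0.1068 0.0607] zmax 0.1569 xy rng [ 0.538 -0.014  0.032] [0.673 0.236 0.159]
[376 224  13  13 119] [381.9 230. ] med [ 0.6107 -0.1995  0.0304] zmax 0.0353 xy rng [ 0.597 -0.213  0.024] [ 0.626 -0.185  0.036]
[417 262  25  25 493] [429.2 274.1] med [ 0.4978 -0.3221  0.0463] zmax 0.0524 xy rng [ 0.469 -0.351  0.041] [ 0.527 -0.293  0.053]
[ 550  262   74  100 6340] [585.1 31
[... 1756 characters left out ...]
0.0577] zmax 0.0621 xy rng [0.896 0.139 0.021] [0.938 0.178 0.062]
[ 218  247  114  116 4822] [275.6 300.5] med [0.5819 0.1405 0.0618] zmax 0.1549 xy rng [ 0.538 -0.013  0.024] [0.67  0.242 0.157]
[376 300  18  30  96] [384.6 314.8] med [0.3803 0.0159 0.0147] zmax 0.0181 xy rng [ 0.377 -0.025  0.01 ] [0.384 0.054 0.018]
[ 492  353  146  115 4037] [546.2 426. ] med [0.0268 0.0927 0.0118] zmax 0.0149 xy rng [-0.12  -0.019  0.008] [0.105 0.131 0.015]
[143 375  51  12 509] [168.1 380.6] med [0.6966 0.361  0.0132] zmax 0.0165 xy rng [0.654 0.334 0.006] [0.74  0.387 0.017]
[ 261  392   47   48 1677] [283.5 415.8] med [0.4603 0.3079 0.0135] zmax 0.0229 xy rng [0.419 0.27  0.004] [0.498 0.349 0.023]
```

View pics/topc0.png

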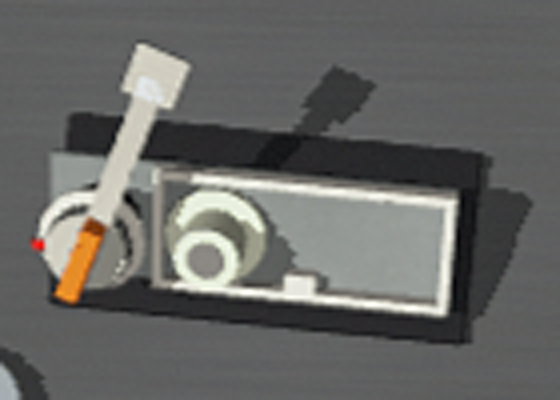

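View pics/topc1.png

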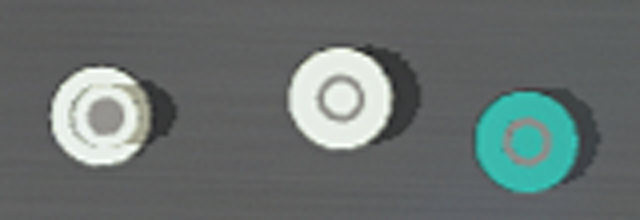

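View pics/sidec0.png

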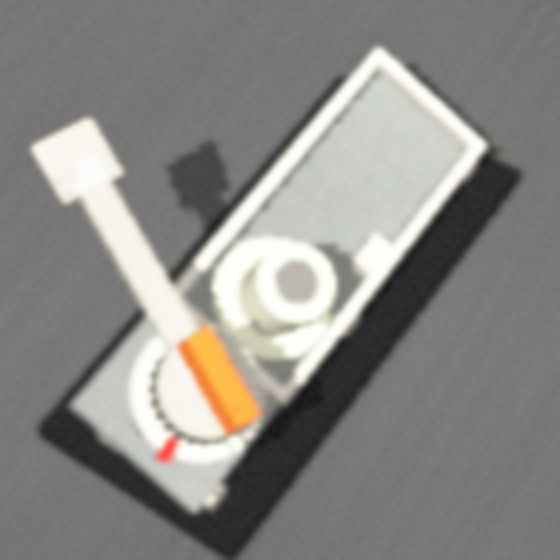

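View pics/sidec1.png

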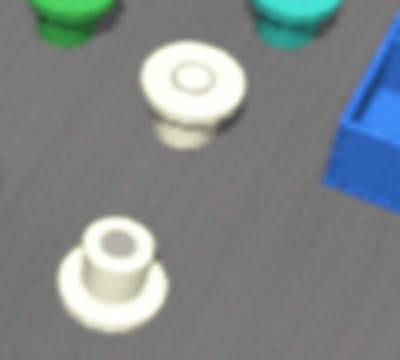

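```bash
python3 - <<'E'
from h import *
for n,bx in(("top",(262,225,312,255)),("side",(290,265,325,290))):
    s=load(f"{n}0.npz"); C=cloud(s); im=s["img"]
    hsv=cv2.cvtColor(im,cv2.COLOR_BGR2HSV)
    # plugs: gray disc top of plug_up, brim of plug_down
    for nm,(x0,y0,x1,y1) in {"up":(355,262,388,296) if n=="top" else (362,222,394,254),"down":(412,258,446,290) if n=="top" else (382,177,415,212)}.items():
        m=(C[y0:y1,x0:x1,2]>(0.036 if nm=="up" else 0.034)).astype(np.uint8)&(im[y0:y1,x0:x1].min(-1)>90).astype(np.uint8)
        vv,uu=np.nonzero(m); 
        cs,_=cv2.findContours(m,cv2.RETR_EXTERNAL,cv2.CHAIN_APPROX_NONE); c=max(cs,key=cv2.contourArea)
        e=cv2.fitEllipse(c); u,v=e[0][0]+x0,e[0][1]+y0
        print(n,nm,"ellipse",e, "ray",ray(s,u,v,.046).round(4),"cloud mean",C[y0:y1,x0:x1][m>0].mean(0).round(4))
    # floor plane
    x0,y0,x1,y1=bx; P=C[y0:y1,x0:x1].reshape(-1,3); col=im[y0:y1,x0:x1].reshape(-1,3)
    g=(col.min(-1)>110)&(col.max(-1)<205); P=P[g]
    for _ in range(5):
        c=P.mean(0); nrm=np.linalg.svd(P-c)[2][2]; nrm*=np.sign(nrm[2]); r=(P-c)@nrm; P=P[abs(r)<max(2*r.std(),.002)]
    print(n,"plane",nrm.round(4),"tilt",np.degrees(np.arccos(nrm[2])).round(2),"az",np.degrees(np.arctan2(nrm[1],nrm[0])).round(2),"c",c.round(4),"rms",r.std().round(4),len(P))
E
```

```text
top up ellipse ((15.5, 16.5), (15.389177322387695, 15.389177322387695), 0.0) ray [ 0.4824 -0.1704  0.046 ] cloud mean [ 0.4824 -0.1686  0.0662]
top down ellipse ((17.09360122680664, 16.07464027404785), (24.414566040039062, 24.646636962890625), 119.62055206298828) ray [ 0.4978 -0.3221  0.046 ] cloud mean [ 0.4977 -0.321   0.0519]
top plane [ 0.9752 -0.2192  0.0303] tilt 88.26 az -12.67 c [0.5771 0.045  0.0543] rms 0.0171 1007
side up ellipse ((17.36781883239746, 10.019400596618652), (14.42825984954834, 16.919729232788086), 97.46678161621094) ray [ 0.4801 -0.1671  0.046 ] cloud mean [ 0.4772 -0.1579  0.0576]
side down ellipse ((16.014362335205078, 13.62258243560791), (19.18045425415039, 24.96996307373047), 98.47315979003906) ray [ 0.4956 -0.3185  0.046 ] cloud mean [ 0.492  -0.3045  0.0605]
side plane [ 0.2578 -0.7981  0.5446] tilt 57.0 az -72.1 c [0.5747 0.0543 0.0519] rms 0.0109 194
```

```bash
python3 - <<'E'
from h import *
for n,(x0,y0,x1,y1) in(("top",(232,215,322,265)),("side",(240,240,340,340))):
    im=load(f"{n}0.npz")["img"]; k=8 if n=="top" else 6
    c=cv2.resize(im[y0:y1,x0:x1],None,fx=k,fy=k,interpolation=cv2.INTER_LINEAR)
    for u in range(x0,x1,10): cv2.line(c,((u-x0)*k+k//2,0),((u-x0)*k+k//2,6),(0,255,255)); cv2.putText(c,str(u),((u-x0)*k,18),0,.4,(0,255,255),1)
    for v in range(y0,y1,10): cv2.line(c,(0,(v-y0)*k+k//2),(6,(v-y0)*k+k//2),(0,255,255)); cv2.putText(c,str(v),(8,(v-y0)*k+6),0,.4,(0,255,255),1)
    cv2.imwrite(f"pics/{n}z.png",c)
E
```

```text
(no output)
```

View pics/topz.png

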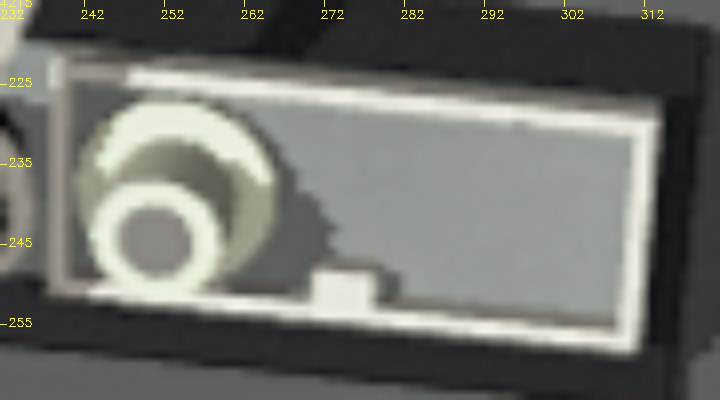

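View pics/sidez.png

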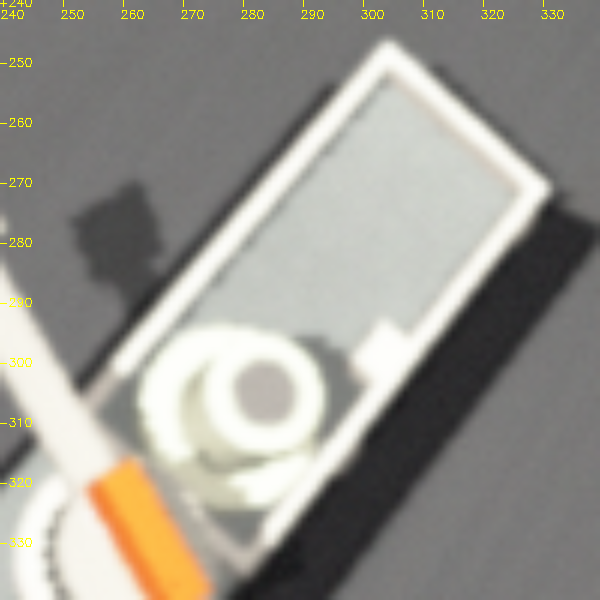

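```bash
cat >> h.py <<'E'
def rd(s,u,v):
    R=Ro.from_euler('xyz',s["orientation"]).as_matrix()
    d=R@np.array([(u-s["cx"])/s["fx"],(v-s["cy"])/s["fy"],1]); return d/np.linalg.norm(d)
def tri(sa,pa,sb,pb):
    da,db=rd(sa,*pa),rd(sb,*pb); w=sb["position"]-sa["position"]
    t=np.linalg.lstsq(np.stack([da,-db],1),w,rcond=None)[0]
    a=sa["position"]+t[0]*da;b=sb["position"]+t[1]*db
    return (a+b)/2,np.linalg.norm(a-b)
def proj(s,P):
    R=Ro.from_euler('xyz',s["orientation"]).as_matrix(); c=(np.atleast_2d(P)-s["position"])@R
    return np.stack([c[:,0]/c[:,2]*s["fx"]+s["cx"],c[:,1]/c[:,2]*s["fy"]+s["cy"]],1)
E
python3 - <<'E'
from h import *
T,S=load("top0.npz"),load("side0.npz")
tp=lambda x,y:(x/8-.5+232,y/8-.5+215)
sp=lambda x,y:(x/6-.5+240,y/6-.5+240)
M=np.array([[.0415,-.097,.012],[-.0415,-.097,.012],[-.0415,.097,.012]])
W=[]
for a,b in[((657,120),(388,40)),((637,352),(551,188)),((50,293),(248,570))]:
    p,g=tri(T,tp(*a),S,sp(*b)); W.append(p); print(p.round(4),"gap",g.round(4))
W=np.array(W)
print("lens",np.linalg.norm(W[0]-W[1]),"(.083)",np.linalg.norm(W[1]-W[2]),"(.194)")
mc,wc=M.mean(0),W.mean(0); r,_=Ro.align_vectors(W-wc,M-mc); R=r.as_matrix(); o=wc-R@mc
print("R",R.round(3),"tilt",np.degrees(np.arccos(R[2,2])),"o",o.round(4), "yaw from y axis",np.degrees(np.arctan2(-R[0,1],R[1,1])))
# yaw constrained
yaw=np.arctan2(-R[0,1],R[1,1]); R2=(Ro.from_euler('z',yaw)*Ro.from_euler('y',-np.radians(28))).as_matrix(); o2=wc-R2@mc
print("constrained o",o2.round(4),"R2",R2.round(3), "resid",(M@R2.T+o2-W).round(4))
np.savez("tray.npz",R=R2,o=o2)
# collar grip & arm tip
for nm,p in {"plug_in_top":[0,.057,.046],"block_top":[-.0295,0,.012],"collar_grip":[0,.131,.08],"UL":[.0415,.097,.012]}.items():
    w=R2@p+o2; print(nm,w.round(4),"top px",proj(T,w)[0].round(1),"side",proj(S,w)[0].round(1))
# floor depth check
for n,s,bx in(("top",T,(275,230,305,245)),("side",S,(290,262,318,285))):
    C=cloud(s)[bx[1]:bx[3],bx[0]:bx[2]].reshape(-1,3); q=(C-o2)@R2; q=q[abs(q[:,2])<.015]; print(n,"floor z med",np.median(q[:,2]),len(q))
E
```

```text
[ 0.6038 -0.02    0.0779] gap 0.0006
[ 0.5305 -0.0148  0.038 ] gap 0.0003
[0.5452 0.1779 0.0406] gap 0.0005
lens 0.08366470856357658 (.083) 0.19329850957271844 (.194)
R [[ 0.876  0.073 -0.476]
 [-0.069  0.997  0.025]
 [ 0.477  0.011  0.879]] tilt 28.483030615626827 o [0.58   0.0787 0.0486] yaw from y axis -4.173900344832734
constrained o [0.58   0.0786 0.0481] R2 [[ 0.881  0.073 -0.468]
 [-0.064  0.997  0.034]
 [ 0.469  0.     0.883]] resid [[ 0.     -0.0004  0.0002]
 [ 0.0003 -0.0002  0.0011]
 [-0.0003  0.0006 -0.0014]]
plug_in_top [0.5626 0.137  0.0887] top px [251.  243.7] side [282.9 303.9]
block_top [0.5484 0.0809 0.0448] top px [274.6 250.7] side [303.3 297.5]
collar_grip [0.5521 0.212  0.1187] top px [219.  246.5] side [265.9 328. ]
UL [0.618  0.1731 0.0782] top px [238.2 222. ] side [251.  308.5]
top floor z med -7.618450744800777e-05 447
side floor z med 0.000376557964925965 641
```

```bash
cat >> h.py <<'E'
def st():
    o=observe(); R=Ro.from_euler('xyz',o["tcp_rot"]).as_matrix()
    print("t",round(o["t"],2),"p",o["position"].round(4),"toolx",R[:,0].round(3),"tooly",R[:,1].round(3),"F",o["force"].round(1),"w",round(o["gripper_width"],4),"q",o["qpos"].round(2)); return o,R
def go(p,tx,ty=None):
    """print needed shift in units and rotvec units to reach p with tool x dir tx, tool y approx ty"""
    o,R=st(); tx=np.array(tx,float); tx/=np.linalg.norm(tx)
    ty=R[:,1] if ty is None else np.array(ty,float); ty=ty-tx*(tx@ty); ty/=np.linalg.norm(ty)
    for s in(1,-1):
        G=np.stack([tx,s*ty,np.cross(tx,s*ty)],1); rv=Ro.from_matrix(G@R.T).as_rotvec()
        print("sign",s,"rot units total",(np.degrees(rv)/6).round(2),"deg",np.degrees(np.linalg.norm(rv)).round(1))
    d=(np.array(p)-o["position"]); print("shift units",(d/.03).round(2))
E
python3 - <<'E'
from h import *
d=np.load("tray.npz");R,o=d["R"],d["o"]
print("tray x",R[:,0],"z",R[:,2])
go([.481,-.169,.20],[0,0,-1],[1,0,0])
T,S=load("top0.npz"),load("side0.npz")
# arm pad
for n,s in(("top",T),("side",S)):
    C=cloud(s); q=(C-o)@R; im=s["img"]
    m=(abs(q[...,2]-.057)<.012)&(q[...,0]>.03)&(q[...,0]<.17)&(abs(q[...,1]-.12)<.09)&(im.min(-1)>150)
    P=q[m]; 
    a=np.median(P[P[:,0]>.1],0); print(n,m.sum(),a, "angle",np.arctan2(.131-a[1],a[0]))
    hsv=cv2.cvtColor(im,cv2.COLOR_BGR2HSV); m=(hsv[...,0]<20)&(hsv[...,0]>8)&(hsv[...,1]>150)&(q[...,2]>.05)&(abs(q[...,1]-.131)<.05)&(abs(q[...,0])<.06)
    vv,uu=np.nonzero(m); print(n,"wing",m.sum(),uu.mean(),vv.mean(),cv2.minAreaRect(np.stack([uu,vv],1).astype(np.float32)),np.median(q[m],0))
E
```

```text
tray x [ 0.88060578 -0.06426436  0.46947156] z [-0.4682264   0.03416997  0.88294759]
t 0.1 p [0.1315 0.5595 0.2309] toolx [-0.    -0.001 -1.   ] tooly [ 0.229  0.973 -0.001] F [-0.5 -0.1 -0.1] w 0.0849 q [-1.38  0.71 -0.03  1.48  0.02  0.95 -0.08]
sign 1 rot units total [ 1.00e-02 -1.00e-02 -1.28e+01] deg 76.8
sign -1 rot units total [1.00e-02 1.00e-02 1.72e+01] deg 103.2
shift units [ 11.65 -24.28  -1.03]
top 355 [0.11994692 0.09073473 0.05704376] angle 0.3238722334791992
top wing 109 219.71559633027522 245.1651376146789 ((219.84144592285156, 244.9268035888672), (5.517600059509277, 20.67353630065918), 24.77513885498047) [0.00213886 0.12955615 0.07898992]
side 641 [0.11907904 0.09225526 0.05693424] angle 0.3145664329680531
side wing 208 264.4519230769231 330.15384615384613 ((264.2875671386719, 329.7072448730469), (25.26552963256836, 8.997694969177246), 59.74356460571289) [-0.00126992  0.13490163  0.0790323 ]
```

Call:
{"fn": "arm_command", "kwargs": {
  "dp": [
    [1,-0.6,0],
    [1,-0.6,0],
    [1,-0.6,0],
    [1,-0.6,0],
    [1,-0.6,0],
    [1,-0.6,0],
    [1,-0.6,0],
    [1,-0.6,0],
    [1,-0.6,0],
    [0.3,-0.95,0],
    [0.3,-0.95,0],
    [0.3,-0.95,0]
  ],
  "angular": [
    [0,0,-0.5],
    [0,0,-0.5],
    [0,0,-0.5],
    [0,0,-0.5],
    [0,0,-0.5],
    [0,0,-0.5],
    [0,0,-0.5],
    [0,0,-0.5],
    [0,0,-0.5],
    [0,0,-0.5],
    [0,0,-0.5],
    [0,0,-0.5]
  ],
  "hand": [1,1,1,1,1,1,1,1,1,1,1,1]
}}

```text
t: 1.1
position: [0.4351, 0.3021, 0.227]
tcp_rot: [-2.163, 1.565, -3.039]
force: [1.8, 1.0, 0.4]
gripper_width: 0.0854
```

Call:
{"fn": "arm_command", "kwargs": {
  "dp": [
    [0.3,-0.95,0],
    [0.3,-0.95,0],
    [0.3,-0.95,0],
    [0.3,-0.95,0],
    [0.3,-0.95,0],
    [0.3,-0.95,0],
    [0.3,-0.95,0],
    [0.3,-0.95,0],
    [0.3,-0.95,0],
    [0.3,-0.95,0],
    [0.3,-0.95,0],
    [0,-1,0]
  ],
  "angular": [
    [0,0,-0.5],
    [0,0,-0.5],
    [0,0,-0.5],
    [0,0,-0.5],
    [0,0,-0.5],
    [0,0,-0.5],
    [0,0,-0.5],
    [0,0,-0.5],
    [0,0,-0.5],
    [0,0,-0.5],
    [0,0,-0.5],
    [0,0,-0.5]
  ],
  "hand": [1,1,1,1,1,1,1,1,1,1,1,1]
}}

```text
t: 2.1
position: [0.5364, -0.0594, 0.2251]
tcp_rot: [-2.002, 1.561, 2.746]
force: [1.0, 0.4, 0.2]
gripper_width: 0.0851
```

```bash
python3 -c "
from h import *
go([.481,-.169,.08],[0,0,-1],[1,0,0])"
```

```text
t 2.1 p [ 0.5364 -0.0594  0.2251] toolx [-0.009  0.004 -1.   ] tooly [ 0.999  0.035 -0.009] F [1.  0.4 0.2] w 0.0851 q [-0.07  0.68  0.23  1.62 -0.19  0.88  0.27]
sign 1 rot units total [-0.04 -0.09 -0.33] deg 2.1
sign -1 rot units total [ 0.14 -0.06 29.67] deg 178.0
shift units [-1.85 -3.65 -4.84]
```

Call:
{"fn": "arm_command", "kwargs": {
  "dp": [
    [-0.5,-0.95,-0.8],
    [-0.5,-0.95,-0.8],
    [-0.5,-0.95,-0.8],
    [-0.4,-0.8,-0.8],
    [0,0,-0.8],
    [0,0,-0.3],
    [0,0,0]
  ],
  "angular": [
    [0,0,-0.1],
    [0,-0.1,-0.1],
    [0,0,-0.1],
    [0,0,0],
    [0,0,0],
    [0,0,0],
    [0,0,0]
  ],
  "hand": [1,1,1,1,1,1,1]
}}

```text
t: 2.68
position: [0.4743, -0.1817, 0.0904]
tcp_rot: [1.629, 1.568, 0.046]
force: [-0.5, -0.7, 0.4]
gripper_width: 0.0856
```

```bash
python3 - <<'E'
from h import *
go([.481,-.169,.08],[0,0,-1],[1,0,0])
for n in("side","top"):
    s=snapshot(n); np.savez(f"{n}1.npz",**s); im=s["img"]
    p=proj(s,observe()["position"])[0]; print(n,p)
    x0,y0=int(p[0])-50,int(p[1])-50; c=cv2.resize(im[y0:y0+100,x0:x0+100],None,fx=5,fy=5)
    cv2.circle(c,(int((p[0]-x0)*5),int((p[1]-y0)*5)),4,(0,0,255),1); cv2.imwrite(f"pics/{n}1.png",c)
a=cv2.imread("pics/side1.png");b=cv2.imread("pics/top1.png");cv2.imwrite("pics/p1.png",cv2.resize(np.hstack([a,b]),(800,400)))
E
```

```text
t 2.68 p [ 0.4743 -0.1817  0.0904] toolx [ 0.003  0.    -1.   ] tooly [ 1.    -0.012  0.003] F [-0.5 -0.7  0.4] w 0.0856 q [ 0.24  0.84  0.12  1.88 -0.23  0.43  0.51]
sign 1 rot units total [-0.    0.03  0.11] deg 0.7
sign -1 rot units total [  0.04   0.   -29.89] deg 179.3
shift units [ 0.22  0.42 -0.35]
side [385.91911217 216.66721678]
top [376.24290971 281.51539746]
```

View pics/p1.png

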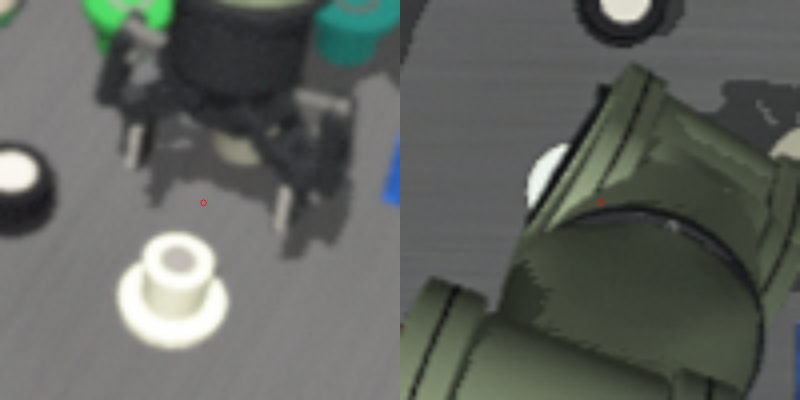

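Call:
{"fn": "arm_command", "kwargs": {
  "dp": [
    [0.22,0.42,0],
    [0,0,0],
    [0,0,-0.6],
    [0,0,-0.6],
    [0,0,-0.6],
    [0,0,-0.6],
    [0,0,-0.2],
    [0,0,0]
  ],
  "angular": [
    [0,0,0.1],
    [0,0,0],
    [0,0,0],
    [0,0,0],
    [0,0,0],
    [0,0,0],
    [0,0,0],
    [0,0,0]
  ],
  "hand": [1,1,1,1,1,1,1,1]
}}

```text
t: 3.45
position: [0.4882, -0.1656, 0.0193]
tcp_rot: [1.398, 1.553, -0.166]
force: [-0.0, -0.3, 0.7]
gripper_width: 0.0855
```

```bash
python3 -c "
from h import *
go([.481,-.169,.012],[0,0,-1],[1,0,0])"
```

```text
t 3.45 p [ 0.4882 -0.1656  0.0193] toolx [ 0.018 -0.003 -1.   ] tooly [1.    0.008 0.018] F [-0.  -0.3  0.7] w 0.0855 q [ 0.23  0.97  0.08  1.9  -0.25  0.26  0.51]
sign 1 rot units total [ 0.03  0.17 -0.07] deg 1.1
sign -1 rot units total [-0.26  0.04 29.93] deg 179.6
shift units [-0.24 -0.11 -0.24]
```

Call:
{"fn": "arm_command", "kwargs": {
  "dp": [
    [-0.24,-0.11,-0.24],
    [0,0,0],
    [0,0,0]
  ],
  "angular": [
    [0.03,0.17,-0.07],
    [0,0,0],
    [0,0,0]
  ],
  "hand": [1,1,1]
}}

```text
t: 3.7
position: [0.4814, -0.1693, 0.0141]
tcp_rot: [0.68, 1.57, -0.89]
force: [0.4, -0.7, 0.3]
gripper_width: 0.085
```

```bash
python3 -c "
from h import *
go([.481,-.169,.012],[0,0,-1],[1,0,0])"
```

```text
t 3.7 p [ 0.4814 -0.1693  0.0141] toolx [ 0. -0. -1.] tooly [1. 0. 0.] F [ 0.4 -0.7  0.3] w 0.085 q [ 0.23  0.98  0.08  1.9  -0.25  0.27  0.52]
sign 1 rot units total [ 0.  0. -0.] deg 0.0
sign -1 rot units total [-0.e+00  1.e-02  3.e+01] deg 180.0
shift units [-0.01  0.01 -0.07]
```

Call:
{"fn": "arm_command", "kwargs": {
  "dp": [
    [0,0,0],
    [0,0,0],
    [0,0,0],
    [0,0,0],
    [0,0,0],
    [0,0,0],
    [0,0,0],
    [0,0,0]
  ],
  "angular": [
    [0,0,0],
    [0,0,0],
    [0,0,0],
    [0,0,0],
    [0,0,0],
    [0,0,0],
    [0,0,0],
    [0,0,0]
  ],
  "hand": [0,0,0,0,0,0,0,0]
}}

```text
t: 4.37
position: [0.4824, -0.1696, 0.0166]
tcp_rot: [1.191, 1.567, -0.379]
force: [1.0, 0.1, -1.5]
gripper_width: 0.0408
```

```bash
python3 -c "
from h import *
st()
s=snapshot('side');im=s['img'];cv2.imwrite('pics/s2.png',cv2.resize(im[180:280,330:430],None,fx=5,fy=5))"
```

```text
t 4.37 p [ 0.4824 -0.1696  0.0166] toolx [ 0.003 -0.001 -1.   ] tooly [1.    0.    0.003] F [ 1.   0.1 -1.5] w 0.0408 q [ 0.23  0.98  0.08  1.9  -0.25  0.27  0.52]
```

View pics/s2.png

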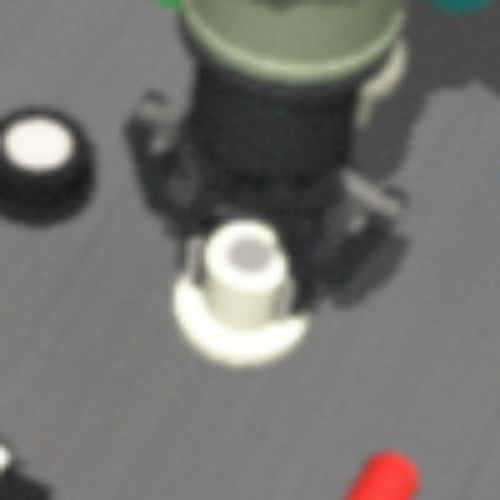

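Call:
{"fn": "arm_command", "kwargs": {
  "dp": [
    [0,0,0.5],
    [0,0,1],
    [0,0,1],
    [0,0,1],
    [0,0,1],
    [0,0,1],
    [0,0,0]
  ],
  "angular": [
    [0,0,0],
    [0,0,0],
    [0,0,0],
    [0,0,0],
    [0,0,0],
    [0,0,0],
    [0,0,0]
  ],
  "hand": [0,0,0,0,0,0,0]
}}

```text
t: 5.0
position: [0.4798, -0.1691, 0.1871]
tcp_rot: [-1.797, 1.569, 2.915]
force: [0.5, 0.4, -0.1]
gripper_width: 0.0405
```

```bash
cat >> h.py <<'E'
_d=np.load("tray.npz"); TR,TO=_d["R"],_d["o"]
def tray(p): return TR@np.array(p)+TO
def intray(P): return (np.asarray(P)-TO)@TR
E
python3 - <<'E'
from h import *
go(tray([0,-.057,.09+.0166]),-TR[:,2],TR[:,0]); print(tray([0,-.057,.1066]),intray(observe()["position"]))
s=snapshot('side');im=s['img'];p=proj(s,observe()["position"])[0];print(p)
x0,y0=int(p[0])-50,int(p[1])-40;cv2.imwrite('pics/s3.png',cv2.resize(im[y0:y0+100,x0:x0+100],None,fx=5,fy=5))
E
```

```text
t 5.0 p [ 0.4798 -0.1691  0.1871] toolx [-0.001  0.    -1.   ] tooly [ 1.    -0.001 -0.001] F [ 0.5  0.4 -0.1] w 0.0405 q [ 0.17  0.68  0.19  1.79 -0.19  0.69  0.47]
sign 1 rot units total [-0.17 -4.68 -0.68] deg 28.4
sign -1 rot units total [-7.08  0.25 28.46] deg 176.0
shift units [ 1.54  6.48 -1.5 ]
[0.52592061 0.02541065 0.14220209] [-0.00704367 -0.25431325  0.16124335]
[386.49097067 191.49225874]
```

View pics/s3.png

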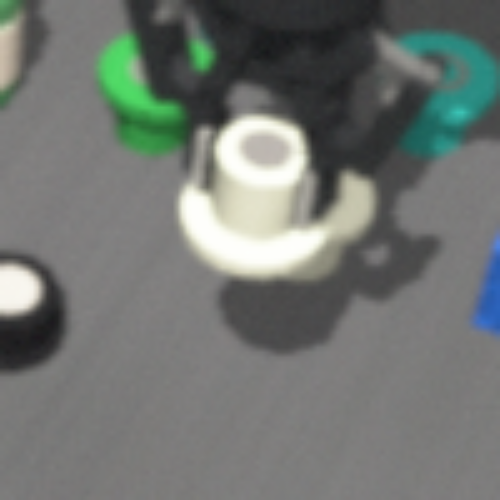

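```bash
python3 - <<'E'
from h import *
s=load("side0.npz")
for dz in(.0294,.0325,.026): print(dz,ray(s,388.1,180.4,.1871+dz)-[.4798,-.1691,0])
# brim bottom lowest edge
E
```

```text
0.0294 [ 0.00060222 -0.00167963  0.2165    ]
0.0325 [-0.00036447  0.00140664  0.2196    ]
0.026 [ 0.00166246 -0.00506457  0.2131    ]
```

Call:
{"fn": "arm_command", "kwargs": {
  "dp": [
    [0.2,0.8,0],
    [0.2,0.8,0],
    [0.2,0.8,0],
    [0.2,0.8,-0.2],
    [0.2,0.8,-0.2],
    [0.2,0.8,-0.2],
    [0.2,0.8,-0.3],
    [0.2,0.8,-0.3],
    [0,0,0]
  ],
  "angular": [
    [0,-0.6,-0.1],
    [0,-0.6,-0.1],
    [0,-0.6,-0.1],
    [0,-0.6,-0.1],
    [0,-0.6,-0.1],
    [0,-0.6,-0.1],
    [0,-0.6,-0.1],
    [0,-0.5,0],
    [0,0,0]
  ],
  "hand": [0,0,0,0,0,0,0,0,0]
}}

```text
t: 5.8
position: [0.549, 0.0327, 0.1816]
tcp_rot: [1.621, 1.16, -0.033]
force: [-0.5, 1.1, -1.6]
gripper_width: 0.0405
```

```bash
python3 - <<'E'
from h import *
go(tray([0,-.057,.06+.0166]),-TR[:,2],TR[:,0]); print(intray(observe()["position"]))
E
```

```text
t 5.8 p [0.549  0.0327 0.1816] toolx [ 0.399 -0.013 -0.917] tooly [ 0.913 -0.081  0.399] F [-0.5  1.1 -1.6] w 0.0405 q [-0.23  0.64  0.12  2.1  -0.75 -0.    0.52]
sign 1 rot units total [-0.25 -0.73  0.05] deg 4.6
sign -1 rot units total [ 12.96  -0.72 -26.89] deg 179.2
shift units [-0.3  -0.28 -2.2 ]
[ 0.03838708 -0.04801183  0.13081597]
```

```bash
cat > k.py <<'E'
from h import *
from scipy.optimize import least_squares
Q=np.array([[-1.382,.707,-.028,1.485,.022,.951,-.075],[.24,.84,.12,1.88,-.23,.43,.51],[.23,.98,.08,1.90,-.25,.27,.52],[.17,.68,.19,1.79,-.19,.69,.47],[-.23,.64,.12,2.10,-.75,0,.52],[-.07,.68,.23,1.62,-.19,.88,.27]])
X=np.array([[.1315,.5595,.2309],[.4743,-.1817,.0904],[.4814,-.1693,.0141],[.4798,-.1691,.1871],[.549,.0327,.1816],[.5364,-.0594,.2251]])
TX=np.array([[0,0,-1],[.003,0,-1],[0,0,-1],[0,0,-1],[.399,-.013,-.917],[-.009,.004,-1]])
TY=np.array([[.229,.973,0],[1,-.012,0],[1,0,0],[1,0,0],[.913,-.081,.399],[.999,.035,-.009]])
def fk(q,p,s):
    h,L1,L2,L3,e=p[:5]
    # base z rot sign s0, elbows about y
    R=Ro.from_euler('z',s[0]*q[0]); P=np.array([0,0,h])
    R=R*Ro.from_euler('y',q[1]); R=R*Ro.from_euler('z',s[1]*q[2]); P=P+R.apply([e,0,L1])
    R=R*Ro.from_euler('y',q[3]); R=R*Ro.from_euler('z',s[2]*q[4]); P=P+R.apply([-e,0,L2])
    R=R*Ro.from_euler('y',q[5]); R=R*Ro.from_euler('z',s[3]*q[6]); P=P+R.apply([p[5],p[6],L3])
    return P,R
E
python3 - <<'E'
from k import *
import itertools
best=[]
for s in itertools.product((1,-1),repeat=4):
    def f(p):
        r=[]
        for q,x,tx in zip(Q,X,TX):
            P,R=fk(q,p,s); r+=list(P-x)+list(.3*(R.apply([0,0,1])-tx))
        return r
    r=least_squares(f,[.3,.35,.35,.3,0,0,0]); best.append((r.cost,s,r.x.round(3)))
best.sort(key=lambda a:a[0])
for b in best[:5]: print(b)
c,s,p=best[0]
for q,x,ty in zip(Q,X,TY):
    P,R=fk(q,p,s); print((P-x).round(3),R.as_matrix().round(2).tolist(),ty)
E
```

```text
(np.float64(3.283640242806641e-05), (-1, -1, -1, -1), array([ 0.368,  0.525,  0.307,  0.353, -0.007,  0.007, -0.033]))
(np.float64(9.666996174737811e-05), (-1, -1, -1, 1), array([ 0.33 ,  0.51 ,  0.257,  0.34 ,  0.023, -0.008, -0.03 ]))
(np.float64(0.0056833182089971925), (-1, 1, 1, -1), array([ 0.154,  0.721,  0.376,  0.239, -0.107,  0.073, -0.042]))
(np.float64(0.006268607275990994), (-1, 1, 1, 1), array([ 0.093,  0.779,  0.296,  0.282, -0.1  ,  0.034, -0.071]))
(np.float64(0.01050150176029355), (-1, -1, 1, 1), array([ 0.144,  0.636,  0.281,  0.23 , -0.006,  0.059, -0.017]))
[-0.    -0.002  0.004] [[-0.23, -0.97, -0.0], [-0.97, 0.23, -0.0], [0.0, 0.0, -1.0]] [0.229 0.973 0.   ]
[ 0.003 -0.001 -0.001] [[-1.0, 0.02, 0.01], [0.02, 1.0, 0.0], [-0.01, 0.0, -1.0]] [ 1.    -0.012  0.   ]
[-0.001  0.001  0.001] [[-1.0, -0.0, 0.0], [-0.0, 1.0, -0.0], [-0.0, -0.0, -1.0]] [1. 0. 0.]
[ 0.003 -0.002 -0.001] [[-1.0, -0.0, -0.0], [-0.0, 1.0, 0.0], [0.0, 0.0, -1.0]] [1. 0. 0.]
[-0.     0.002  0.001] [[-0.91, 0.08, 0.4], [0.08, 1.0, -0.01], [-0.4, 0.02, -0.92]] [ 0.913 -0.081  0.399]
[-0.001 -0.001 -0.002] [[-1.0, -0.04, -0.02], [-0.04, 1.0, 0.0], [0.02, 0.0, -1.0]] [ 0.999  0.035 -0.009]
```

```bash
cat >> k.py <<'E'
s_=(-1,-1,-1,-1)
def _f(p):
    r=[]
    for q,x,tx in zip(Q,X,TX):
        P,R=fk(q,p,s_); r+=list(P-x)+list(.3*(R.apply([0,0,1])-tx))
    return r
PP=least_squares(_f,[.368,.525,.307,.353,0,0,-.03]).x
LO=np.array([-2.71,-.32,-1.57,0,-1.46,0,-2.83]);HI=np.array([2.71,2.16,1.52,2.45,4.6,2.02,2.83])
def ik(p,tx,ty,q0,reg=.002):
    tx=np.array(tx)/np.linalg.norm(tx); ty=np.array(ty)-tx*(tx@np.array(ty)); ty/=np.linalg.norm(ty)
    def f(q):
        P,R=fk(q,PP,s_); M=R.as_matrix(); return np.r_[(P-p)*10,(M[:,2]-tx),(-M[:,0]-ty),reg*(q-q0)]
    r=least_squares(f,np.clip(q0,LO+.011,HI-.011),bounds=(LO+.01,HI-.01)); e=f(r.x)[:9]
    return r.x,np.abs(e).max()
def multi(p,tx,ty,qref,n=60,seed=0):
    rng=np.random.default_rng(seed); out=[]
    for i in range(n):
        q0=qref if i==0 else rng.uniform(np.maximum(LO,[-1.2,0,-1.5,.5,-1.4,0,-2.8]),np.minimum(HI,[1.2,1.5,1.5,2.4,4.5,1.8,2.8]))
        q,e=ik(p,tx,ty,q0,reg=.0005)
        if e<.01: out.append(q)
    out.sort(key=lambda q:np.abs(q-qref).max()); return out
E
python3 - <<'E'
from k import *
q=observe()["qpos"]; np.set_printoptions(precision=2,suppress=True)
tx=-TR[:,2]
for nm,c,yw in (("endhi",(0,-.057,.1),0),("end",(0,-.057,.0166),0),("end",(0,-.057,.0166),90),("end",(0,-.057,.0166),45),("end",(0,-.057,.0166),-45),("mid",(0,0,.025),0),("col0",(0,.131,.07),72),("col1",(0,.131,.07),10)):
    for sg in(1,-1):
        a=np.radians(yw); ty=sg*(np.cos(a)*TR[:,0]+np.sin(a)*TR[:,1])
        o=multi(tray(c),tx,ty,q,40); print(nm,yw,sg,len(o),*[str(x) for x in o[:3]])
E
```

```text
endhi 0 1 21 [ 0.43  1.24 -1.51  2.31  1.82  1.49 -1.99] [ 0.4   1.08 -1.25  2.31  1.88  1.22 -2.08] [ 0.34  0.98 -1.06  2.32  1.95  1.03 -2.16]
endhi 0 -1 21 [ 0.58  1.19 -1.42  2.4   1.89  1.36  1.17] [ 0.52  1.03 -1.14  2.4   2.01  1.09  1.05] [ 0.52  1.03 -1.14  2.4   2.01  1.09  1.05]
end 0 1 19 [ 0.36  1.2  -1.07  2.22  2.07  1.15 -2.1 ] [ 0.36  1.2  -1.06  2.22  2.08  1.15 -2.1 ] [ 0.32  1.15 -0.97  2.22  2.11  1.06 -2.16]
end 0 -1 21 [ 0.57  1.35 -1.28  2.3   2.08  1.34  1.22] [ 0.52  1.24 -1.1   2.3   2.14  1.17  1.1 ] [ 0.52  1.24 -1.09  2.3   2.15  1.17  1.1 ]
end 90 1 21 [ 0.48  1.52 -1.49  2.35  2.05  1.66 -0.38] [ 0.47  1.46 -1.39  2.35  2.07  1.56 -0.43] [ 0.46  1.42 -1.33  2.35  2.08  1.5  -0.47]
end 90 -1 22 [ 0.43  1.13 -0.98  2.17  2.08  0.99  2.7 ] [ 0.35  1.04 -0.78  2.18  2.16  0.82  2.56] [ 0.34  1.04 -0.76  2.18  2.17  0.8   2.54]
end 45 1 22 [ 0.44  1.53 -1.53  2.3   2.02  1.68 -1.13] [ 0.44  1.49 -1.47  2.3   2.03  1.62 -1.16] [ 0.43  1.46 -1.43  2.3   2.04  1.58 -1.18]
end 45 -1 23 [ 0.53  1.22 -1.13  2.22  2.08  1.14  1.98] [ 0.46  1.13 -0.94  2.23  2.15  
[... 515 characters left out ...]
-1.24  2.28  2.05  1.34  1.09] [ 0.37  1.22 -1.09  2.28  2.09  1.2   1.01] [ 0.36  1.2  -1.06  2.28  2.1   1.17  0.99]
col0 72 1 23 [-0.01  1.23 -1.25  2.14  1.85  1.42 -1.  ] [-0.03  1.19 -1.18  2.14  1.85  1.34 -1.03] [-0.04  1.16 -1.14  2.14  1.85  1.3  -1.04]
col0 72 -1 23 [ 0.03  1.02 -0.97  2.05  1.8   1.04  2.26] [-0.02  0.98 -0.86  2.05  1.81  0.93  2.23] [-0.03  0.96 -0.83  2.05  1.81  0.9   2.22]
col1 10 1 18 [-0.09  1.07 -0.99  2.03  1.79  1.11 -2.04] [-0.11  1.04 -0.93  2.03  1.79  1.05 -2.06] [-0.21  0.96 -0.71  2.03  1.79  0.86 -2.11]
col1 10 -1 20 [ 0.07  1.09 -1.07  2.16  1.87  1.17  1.09] [ 0.06  1.08 -1.05  2.16  1.87  1.15  1.08] [ 0.03  1.04 -0.97  2.16  1.88  1.07  1.05]
```

```bash
cat >> k.py <<'E'
def pose(q):
    P,R=fk(q,PP,s_); M=R.as_matrix(); tx=M[:,2]; ty=-M[:,0]; return P,np.stack([tx,ty,np.cross(tx,ty)],1)
def step(q,dp,an,reg=.02):
    P,M=pose(q); p=P+np.array(dp)*.03; G=Ro.from_rotvec(np.radians(np.array(an)*6.)).as_matrix()@M
    def f(x):
        P,R=pose(x); return np.r_[(P-p)*10,(R-G)[:,0]*2,(R-G)[:,1]*2,reg*(x-q)]
    lo=np.maximum(LO+.0,q-.7*np.array([1.89,1.89,2.57,2.57,3.01,3.01,3.01])/12);hi=np.minimum(HI,q+.7*np.array([1.89,1.89,2.57,2.57,3.01,3.01,3.01])/12)
    lo=np.minimum(lo,q-1e-6);hi=np.maximum(hi,q+1e-6)
    return least_squares(f,q,bounds=(lo,hi)).x
E
python3 - <<'E'
from k import *
np.set_printoptions(precision=2,suppress=True)
q=np.array([.17,.68,.19,1.79,-.19,.69,.47])
for i in range(8):
    q=step(q,[.2,.8,-.15],[0,-.59,-.08]); print(q,pose(q)[0])
print("actual",observe()["qpos"])
# min |q3| feasible at placements
for c in((0,-.057,.1),(0,-.057,.017),(0,0,.1),(0,0,.025)):
  o=[]
  for q5 in(2.2,2.6,3.0,3.3):
    for q3 in(-.1,-.4,-.8,.1):
      x,e=ik(tray(c),-TR[:,2],TR[:,0],np.array([0,1,q3,2.2,q5,.3,-q5]),reg=.003)
      if e<.01:o.append(x)
  o.sort(key=lambda x:abs(x[2])); print(c,*o[:2])
E
```

```text
[ 0.14  0.66  0.17  1.86 -0.22  0.58  0.45] [ 0.49 -0.15  0.18]
[ 0.11  0.65  0.14  1.93 -0.26  0.46  0.44] [ 0.49 -0.12  0.18]
[ 0.09  0.64  0.11  2.   -0.3   0.33  0.42] [ 0.5  -0.1   0.17]
[ 0.06  0.64  0.07  2.07 -0.34  0.2   0.4 ] [ 0.51 -0.07  0.17]
[ 0.03  0.65  0.02  2.13 -0.37  0.06  0.38] [ 0.51 -0.05  0.16]
[-0.03  0.65  0.02  2.14 -0.26  0.    0.2 ] [ 0.52 -0.03  0.16]
[-0.13  0.66  0.08  2.12 -0.17 -0.    0.02] [ 0.53 -0.    0.16]
[-0.24  0.68  0.14  2.1  -0.08 -0.   -0.15] [0.54 0.02 0.16]
actual [-0.23  0.64  0.12  2.1  -0.75 -0.    0.52]
(0, -0.057, 0.1) [-0.08  0.75 -0.19  2.33  2.56  0.48 -2.82] [-0.08  0.75 -0.19  2.33  2.56  0.48 -2.82]
(0, -0.057, 0.017) [-0.04  0.95 -0.23  2.23  2.62  0.58 -2.82] [-0.04  0.95 -0.23  2.23  2.62  0.58 -2.82]
(0, 0, 0.1) [-0.26  0.76 -0.13  2.27  2.43  0.43 -2.82] [-0.26  0.76 -0.13  2.27  2.43  0.43 -2.82]
(0, 0, 0.025) [-0.19  0.93 -0.2   2.19  2.48  0.54 -2.82] [-0.19  0.93 -0.2   2.19  2.48  0.54 -2.82]
```

```bash
cat >> k.py <<'E'
def drive(q,p,tx,ty,n,verbose=False,reg=.02):
    """go to pose in n interpolated rows + settle"""
    tx=np.array(tx,float)/np.linalg.norm(tx); ty=np.array(ty,float); ty=ty-tx*(tx@ty); ty/=np.linalg.norm(ty)
    G=np.stack([tx,ty,np.cross(tx,ty)],1)
    for i in range(n):
        P,M=pose(q); k=max(n-i,1)
        d=(np.array(p)-P)/k/.03; a=np.degrees(Ro.from_matrix(G@M.T).as_rotvec())/6/k
        q=step(q,np.clip(d,-1,1),np.clip(a,-1,1),reg)
    P,M=pose(q); er=np.degrees(np.linalg.norm(Ro.from_matrix(G@M.T).as_rotvec()))
    return q,np.linalg.norm(P-p),er
E
python3 - <<'E'
from k import *
np.set_printoptions(precision=2,suppress=True)
q00=observe()["qpos"]
up=np.array([.53,0,.22])
for yw in(90,-90):
  a=np.radians(yw); ty=[np.cos(a),np.sin(a),0]
  q0,e,r=drive(q00,up,[0,0,-1],ty,20); print("vertical yaw",yw,q0,e,r)
  for side in(.5,-.5,.8,-.8):
    ty=[np.cos(a),np.sin(a),0]
    q,e,r=drive(q0,up,[0,side,-1],ty,10); print(" side",side,q,round(e,4),round(r,1))
    q,e,r=drive(q,up,[.53,side,-1],ty,10); print("  out",q,round(e,4),round(r,1))
    q,e,r=drive(q,tray([0,-.057,.1]),-TR[:,2],np.cos(a)*TR[:,0]+np.sin(a)*TR[:,1],14); print("  fin",q,round(e,4),round(r,1))
    q,e,r=drive(q,tray([0,-.057,.0166]),-TR[:,2],np.cos(a)*TR[:,0]+np.sin(a)*TR[:,1],14); print("  low",q,round(e,4),round(r,1))
E
```

```text
vertical yaw 90 [ 0.03  0.61 -0.07  1.79  0.06  0.75  1.49] 8.0919954004257e-07 0.0005734665085932486
 side 0.5 [ 0.54  0.72 -0.43  1.76 -0.24  0.82  1.94] 0.0 0.0
  out [ 0.83  0.76 -0.81  2.23 -0.11  0.    2.06] 0.0021 1.5
  fin [-0.18  0.71  0.1   2.17 -0.   -0.    1.39] 0.0087 12.2
  low [-0.14  0.89  0.08  2.03  0.   -0.    1.39] 0.008 14.8
 side -0.5 [-0.48  0.72  0.27  1.75  0.36  0.85  1.05] 0.0 0.0
  out [-0.86  0.79  0.81  2.22  0.32  0.    0.83] 0.0016 1.1
  fin [-0.18  0.71  0.1   2.17  0.   -0.    1.38] 0.0092 12.1
  low [-0.14  0.89  0.08  2.03  0.   -0.    1.39] 0.008 14.8
 side 0.8 [ 0.7   0.83 -0.55  1.72 -0.33  0.89  2.08] 0.0 0.0
  out [ 1.    0.93 -0.94  2.16 -0.36  0.13  2.47] 0.0 0.0
  fin [-0.15  0.71  0.08  2.17 -0.14 -0.    1.54] 0.0085 12.3
  low [-0.14  0.89  0.08  2.03  0.   -0.    1.39] 0.008 14.8
 side -0.8 [-0.63  0.82  0.38  1.71  0.45  0.94  0.91] 0.0 0.0
  out [-0.99  0.92  0.87  2.14  0.6   0.17  0.4 ] 0.0 0.0
  fin [-0.18  0.71  0.1   2.16  0.   -0.    1.38] 0.0094 12.1
  low [-0.14  0.89  0.08  2.03  0.   -0.    1.39] 0.008 14.8
vertical yaw -90 [
[... 354 characters left out ...]
.24  1.54 -0.59  1.06 -1.13] 0.0 0.0
  out [-0.86  0.81  1.02  2.07 -0.98  0.22 -0.91] 0.0 0.0
  fin [-0.12  0.7   0.09  2.07  0.   -0.   -1.71] 0.0083 6.8
  low [-0.09  0.89  0.07  1.94 -0.   -0.   -1.7 ] 0.0075 9.4
 side 0.8 [ 0.09  0.94  0.65  1.51 -1.04  1.5  -0.49] 0.0 0.0
  out [ 0.14  0.79  0.6   1.97 -1.39  1.22  0.24] 0.0 0.0
  fin [-0.1   0.7   0.08  2.08 -0.72 -0.   -0.97] 0.008 7.0
  low [-0.09  0.89  0.07  1.94 -0.   -0.   -1.7 ] 0.0075 9.4
 side -0.8 [-0.87  1.19  1.33  1.51 -0.52  1.08 -1.25] 0.0 0.0
  out [-1.03  1.06  1.3   1.98 -0.83  0.41 -1.2 ] 0.0 0.0
  fin [-0.12  0.7   0.09  2.07  0.   -0.   -1.71] 0.0084 6.8
  low [-0.09  0.89  0.07  1.94 -0.   -0.   -1.7 ] 0.0075 9.4
```

```bash
cat > sim.py <<'E'
from k import *
np.set_printoptions(precision=2,suppress=True)
q00=observe()["qpos"]
for up in(np.array([.53,0,.22]),np.array([.45,.0,.22])):
  q=q00
  q,e,r=drive(q,up,[0,0,-1],[1,0,0],10); print(q,e,r)
  for yw in range(30,271,30):
    a=np.radians(yw); ty=np.array([np.cos(a),np.sin(a),0])
    q,e,r=drive(q,up,[0,0,-1],ty,6); print("yaw",yw,q,round(e,4),round(r,2))
    if yw>=150:
      t2=np.cos(a)*TR[:,0]+np.sin(a)*TR[:,1]
      x,e,r=drive(q,tray([0,-.057,.12]),-TR[:,2],t2,20); print("   tilt",x,round(e,4),round(r,2))
      x,e,r=drive(x,tray([0,-.057,.0166]),-TR[:,2],t2,14); print("   low",x,round(e,4),round(r,1))
E
python3 sim.py
```

```text
[-0.34  0.71  0.52  1.66 -0.43  0.89  0.35] 1.625969229620198e-06 0.000558078046441368
yaw 30 [-0.26  0.66  0.36  1.71 -0.3   0.82  0.76] 0.0 0.0
yaw 60 [-0.16  0.62  0.2   1.76 -0.17  0.77  1.17] 0.0 0.0
yaw 90 [-0.03  0.61  0.03  1.79 -0.03  0.75  1.58] 0.0 0.0
yaw 120 [ 0.1   0.61 -0.13  1.79  0.11  0.75  2.  ] 0.0 0.0
yaw 150 [ 0.22  0.64 -0.3   1.75  0.25  0.79  2.41] 0.0 0.0
   tilt [-0.2   0.66  0.18  2.19  0.   -0.    2.46] 0.0126 10.71
   low [-0.16  0.89  0.15  2.02  0.   -0.    2.46] 0.0127 14.0
yaw 180 [ 0.31  0.68 -0.46  1.7   0.38  0.85  2.83] 0.0 0.0
   tilt [-0.11  0.65  0.11  2.16  0.21 -0.    2.83] 0.0163 8.9
   low [-0.07  0.88  0.08  1.99  0.22 -0.    2.83] 0.0164 12.3
yaw 210 [ 0.6   0.95 -1.23  1.65  0.94  1.25  2.83] 0.0 0.02
   tilt [ 0.54  0.96 -1.16  2.36  1.93  1.02  1.65] 0.0 0.0
   low [ 0.51  1.2  -1.06  2.25  2.12  1.09  1.66] 0.0 0.0
yaw 240 [ 0.6   1.11 -1.57  1.76  1.22  1.52  2.83] 0.013 13.5
   tilt [ 0.6   1.18 -1.54  2.3   1.78  1.4   2.34] 0.0 0.0
   low [ 0.57  1.39 -1.41  2.2   2.01  1.41  2.41] 0.0 0.0
yaw 270 [ 0.59  1.07 -1.57  1.93  1.35  
[... 689 characters left out ...]
5  0.4   0.71  2.77] 0.0 0.0
   tilt [-0.11  0.65  0.11  2.16  0.21 -0.    2.83] 0.016 8.93
   low [-0.07  0.88  0.08  1.99  0.22 -0.    2.83] 0.0164 12.3
yaw 210 [ 0.63  0.77 -1.08  1.91  0.83  0.99  2.83] 0.0 0.0
   tilt [ 0.47  0.87 -0.96  2.36  2.02  0.85  1.55] 0.0 0.0
   low [ 0.45  1.11 -0.89  2.25  2.2   0.95  1.54] 0.0 0.0
yaw 240 [ 0.67  1.03 -1.57  1.97  1.14  1.4   2.83] 0.0097 7.21
   tilt [ 0.59  1.15 -1.49  2.3   1.79  1.34  2.33] 0.0 0.0
   low [ 0.57  1.35 -1.36  2.2   2.01  1.36  2.38] 0.0 0.0
yaw 270 [ 0.64  0.98 -1.57  2.16  1.31  1.32  2.83] 0.0174 25.68
   tilt [ 0.55  1.09 -1.4   2.27  1.79  1.25  2.83] 0.0 0.0
   low [ 0.5   1.25 -1.21  2.17  2.02  1.21  2.83] 0.0 0.0
```

Call:
{"fn": "arm_command", "kwargs": {
  "dp": [
    [-0.3,-0.2,0.3],
    [-0.3,-0.2,0.3],
    [-0.3,-0.2,0.3],
    [-0.3,-0.1,0.3],
    [-0.3,0,0],
    [0,0,0],
    [0,0,0],
    [0,0,0],
    [0,0,0],
    [0,0,0],
    [0,0,0],
    [0,0,0]
  ],
  "angular": [
    [0,0.7,0.3],
    [0,0.7,0.3],
    [0,0.7,0.3],
    [0,0.7,0.3],
    [0,0.7,0.3],
    [0,0.5,0.3],
    [0,0,1],
    [0,0,1],
    [0,0,1],
    [0,0,1],
    [0,0,1],
    [0,0,1]
  ],
  "hand": [0,0,0,0,0,0,0,0,0,0,0,0]
}}

```text
t: 6.8
position: [0.4969, 0.0104, 0.2075]
tcp_rot: [-1.968, 1.523, -2.773]
force: [0.4, 0.7, -0.8]
gripper_width: 0.0406
```

```bash
python3 - <<'E'
from h import *
a=np.radians(211);go([.48,0,.22],[0,0,-1],[np.cos(a),np.sin(a),0])
E
```

```text
t 6.8 p [0.4969 0.0104 0.2075] toolx [-0.045 -0.017 -0.999] tooly [ 0.72   0.693 -0.044] F [ 0.4  0.7 -0.8] w 0.0406 q [-0.28  0.67  0.33  1.76 -0.26  0.81  0.95]
sign 1 rot units total [ 0.65  0.17 27.85] deg 167.1
sign -1 rot units total [ 0.12 -0.45 -2.14] deg 13.2
shift units [-0.56 -0.35  0.42]
```

Call:
{"fn": "arm_command", "kwargs": {
  "dp": [
    [-0.2,-0.1,0.2],
    [-0.2,-0.1,0.2],
    [-0.2,-0.1,0],
    [0,0,0],
    [0,0,0],
    [0,0,0],
    [0,0,0],
    [0,0,0],
    [0,0,0],
    [0,0,0],
    [0,0,0],
    [0,0,0]
  ],
  "angular": [
    [0,-0.2,1],
    [0,-0.2,1],
    [0,0,1],
    [0,0,1],
    [0,0,1],
    [0,0,1],
    [0,0,1],
    [0,0,1],
    [0,0,1],
    [0,0,1],
    [0,0,1],
    [0,0,1]
  ],
  "hand": [0,0,0,0,0,0,0,0,0,0,0,0]
}}

```text
t: 7.8
position: [0.4734, -0.0006, 0.2087]
tcp_rot: [-1.549, 1.549, -1.03]
force: [0.4, -1.1, -0.6]
gripper_width: 0.0404
```

Call:
{"fn": "arm_command", "kwargs": {
  "dp": [
    [0,0,0],
    [0,0,0],
    [0,0,0],
    [0,0,0],
    [0,0,0],
    [0,0,0],
    [0,0,0],
    [0,0,0]
  ],
  "angular": [
    [0,0,1],
    [0,0,1],
    [0,0,1],
    [0,0,1],
    [0,0,1],
    [0,0,1],
    [0,0,1],
    [0,0,1]
  ],
  "hand": [0,0,0,0,0,0,0,0]
}}

```text
t: 8.47
position: [0.4703, -0.0013, 0.2015]
tcp_rot: [-1.803, 1.559, -0.401]
force: [0.3, -0.3, -0.1]
gripper_width: 0.0405
```

```bash
python3 - <<'E'
from h import *
a=np.radians(211);go([.48,0,.22],[0,0,-1],[np.cos(a),np.sin(a),0])
E
```

```text
t 8.47 p [ 0.4703 -0.0013  0.2015] toolx [ 0.011 -0.005 -1.   ] tooly [-0.986  0.169 -0.011] F [ 0.3 -0.3 -0.1] w 0.0405 q [ 0.14  0.61 -0.36  1.9   0.34  0.68  2.55]
sign 1 rot units total [0.01 0.11 6.79] deg 40.7
sign -1 rot units total [ 1.400e-01 -1.000e-02 -2.321e+01] deg 139.3
shift units [0.32 0.04 0.62]
```

Tracking matches the model. I'll keep turning, and check the pose as joint 7 nears its limit.

Call:
{"fn": "arm_command", "kwargs": {
  "dp": [
    [0,0,0.2],
    [0,0,0.2],
    [0,0,0.2],
    [0,0,0],
    [0,0,0],
    [0,0,0],
    [0,0,0]
  ],
  "angular": [
    [0,0,1],
    [0,0,1],
    [0,0,0.7],
    [0,0,0.7],
    [0,0,0.7],
    [0,0,0.7],
    [0,0,0.7]
  ],
  "hand": [0,0,0,0,0,0,0]
}}

```text
t: 9.05
position: [0.4684, -0.0014, 0.2153]
tcp_rot: [-1.378, 1.564, 0.634]
force: [-0.6, 0.1, -1.8]
gripper_width: 0.0405
```

```bash
python3 - <<'E'
from k import *
np.set_printoptions(precision=2,suppress=True)
a=np.radians(211);go([.48,0,.22],[0,0,-1],[np.cos(a),np.sin(a),0])
q=observe()["qpos"]
P,M=pose(q); print(P,M[:,0])
for yw in(180,195,210,225):
  a=np.radians(yw);t2=np.cos(a)*TR[:,0]+np.sin(a)*TR[:,1]
  x,e,r=drive(q,tray([0,-.057,.12]),-TR[:,2],t2,20); print("   tilt",yw,x,round(e,4),round(r,2))
E
```

```text
t 9.05 p [ 0.47 -0.    0.22] toolx [ 0.01  0.   -1.  ] tooly [-0.9  -0.43 -0.01] F [-0.6  0.1 -1.8] w 0.0405 q [ 0.41  0.69 -0.86  1.87  0.66  0.89  2.81]
sign 1 rot units total [-0.04  0.05  0.95] deg 5.7
sign -1 rot units total [  0.07   0.06 -29.05] deg 174.3
shift units [0.39 0.05 0.16]
[0.46 0.06 0.23] [ 0.01  0.   -1.  ]
   tilt 180 [-0.1   0.65  0.11  2.16  0.21 -0.    2.83] 0.0161 8.92
   tilt 195 [ 0.34  0.78 -0.66  2.39  2.25  0.67  1.05] 0.0 0.0
   tilt 210 [ 0.39  0.8  -0.77  2.36  2.13  0.72  1.43] 0.0 0.0
   tilt 225 [ 0.37  0.78 -0.73  2.34  2.13  0.67  1.7 ] 0.0 0.0
```

Call:
{"fn": "arm_command", "kwargs": {
  "dp": [
    [0,0,0],
    [0,0,0]
  ],
  "angular": [
    [0,0,0.7],
    [0,0,0.7]
  ],
  "hand": [0,0]
}}

```text
t: 9.22
position: [0.4683, -0.0017, 0.2146]
tcp_rot: [-1.295, 1.562, 0.871]
force: [0.5, 0.9, -1.6]
gripper_width: 0.0403
```

```bash
python3 - <<'E'
from k import *
a=np.radians(215);go(tray([0,-.057,.12]),-TR[:,2],np.cos(a)*TR[:,0]+np.sin(a)*TR[:,1])
E
```

```text
t 9.22 p [ 0.4683 -0.0017  0.2146] toolx [ 0.006  0.007 -1.   ] tooly [-0.828 -0.56  -0.008] F [ 0.5  0.9 -1.6] w 0.0403 q [ 0.51  0.76 -1.08  1.87  0.8   1.01  2.82]
sign 1 rot units total [-0.27 -4.61 -0.55] deg 27.9
sign -1 rot units total [-7.21  0.22 28.59] deg 176.9
shift units [ 1.71  0.92 -2.02]
```

Call:
{"fn": "arm_command", "kwargs": {
  "dp": [
    [0.2,0.1,-0.1],
    [0.2,0.1,-0.1],
    [0.2,0.1,-0.1],
    [0.2,0.1,-0.1],
    [0.2,0.1,-0.1],
    [0.2,0.1,-0.1],
    [0.2,0.1,-0.2],
    [0.2,0.1,-0.2],
    [0.2,0.1,-0.2],
    [0,0,0]
  ],
  "angular": [
    [0,-0.5,0],
    [0,-0.5,0],
    [0,-0.5,0],
    [0,-0.5,0],
    [0,-0.5,0],
    [0,-0.5,-0.1],
    [0,-0.5,-0.1],
    [0,-0.5,-0.1],
    [0,-0.5,-0.1],
    [0,0,0]
  ],
  "hand": [0,0,0,0,0,0,0,0,0,0]
}}

```text
t: 10.05
position: [0.5162, 0.027, 0.1717]
tcp_rot: [-2.101, 1.114, 0.038]
force: [-0.8, 0.6, -0.9]
gripper_width: 0.0403
```

```bash
python3 - <<'E'
from k import *
a=np.radians(215);go(tray([0,-.057,.06+.0166]),-TR[:,2],np.cos(a)*TR[:,0]+np.sin(a)*TR[:,1])
print(intray(observe()["position"]))
E
```

```text
t 10.05 p [0.5162 0.027  0.1717] toolx [ 0.441  0.017 -0.897] tooly [-0.755 -0.534 -0.381] F [-0.8  0.6 -0.9] w 0.0403 q [ 0.34  0.75 -0.86  2.25  1.84  0.65  1.75]
sign 1 rot units total [-0.36 -0.3  -0.37] deg 3.5
sign -1 rot units total [-13.57   0.26  26.57] deg 179.0
shift units [ 0.79 -0.09 -1.87]
[ 0.00517488 -0.05612693  0.1372614 ]
```

Call:
{"fn": "arm_command", "kwargs": {
  "dp": [
    [0.2,0,-0.5],
    [0.2,0,-0.5],
    [0.2,0,-0.5],
    [0.2,0,-0.35],
    [0,0,0]
  ],
  "angular": [
    [-0.1,-0.1,-0.1],
    [-0.1,-0.1,-0.1],
    [-0.1,-0.1,-0.1],
    [-0.1,0,-0.1],
    [0,0,0]
  ],
  "hand": [0,0,0,0,0]
}}

```text
t: 10.47
position: [0.5363, 0.0247, 0.1105]
tcp_rot: [-2.209, 1.101, -0.097]
force: [0.2, -0.7, -1.0]
gripper_width: 0.04
```

```bash
python3 - <<'E'
from k import *
a=np.radians(215);go(tray([0,-.057,.04+.0166]),-TR[:,2],np.cos(a)*TR[:,0]+np.sin(a)*TR[:,1])
print(intray(observe()["position"]))
for n in("side","top"):
    s=snapshot(n); np.savez(f"{n}4.npz",**s); im=s["img"]
    x0,y0=(240,230) if n=="side" else(230,190); cv2.imwrite(f"pics/{n}4.png",cv2.resize(im[y0:y0+100,x0:x0+100],None,fx=5,fy=5))
a=cv2.imread("pics/side4.png");b=cv2.imread("pics/top4.png");cv2.imwrite("pics/p4.png",cv2.resize(np.hstack([a,b]),(800,400)))
E
```

```text
t 10.47 p [0.5363 0.0247 0.1105] toolx [ 0.451 -0.044 -0.892] tooly [-0.771 -0.523 -0.364] F [ 0.2 -0.7 -1. ] w 0.04 q [ 0.28  0.92 -0.84  2.25  1.99  0.84  1.6 ]
sign 1 rot units total [ 0.1  -0.19  0.  ] deg 1.3
sign -1 rot units total [-13.76   1.17  26.58] deg 179.7
shift units [ 0.43 -0.03 -0.42]
[-0.00566473 -0.05696753  0.07372738]
```

View pics/p4.png

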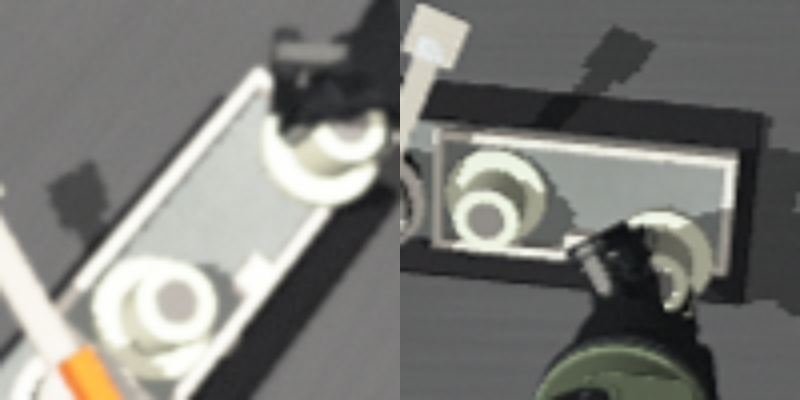

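```bash
python3 - <<'E'
from k import *
s=load("side4.npz");t=load("top4.npz");o=np.array([.5363,.0247,.1105]);d=-np.array([.451,-.044,-.892])
R=Ro.align_vectors([d],[[0,0,1]])[0]
for n,S,x0,y0 in(("side",s,240,230),("top",t,230,190)):
    im=S["img"].copy()
    c=cv2.resize(im[y0:y0+100,x0:x0+100],None,fx=6,fy=6)
    for h,r in((.046-.0166,.021),(.010-.0166,.033)):
        th=np.linspace(0,6.28,40); P=o+R.apply(np.stack([r*np.cos(th),r*np.sin(th),0*th+h],1))
        uv=((proj(S,P)-[x0,y0]+.5)*6).astype(int); cv2.polylines(c,[uv],True,(0,0,255),1)
    cv2.imwrite(f"pics/{n}5.png",c)
a=cv2.imread("pics/side5.png");b=cv2.imread("pics/top5.png");cv2.imwrite("pics/p5.png",np.hstack([a[:360,200:],b[150:510,200:]]))
E
```

```text
(no output)
```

View pics/p5.png

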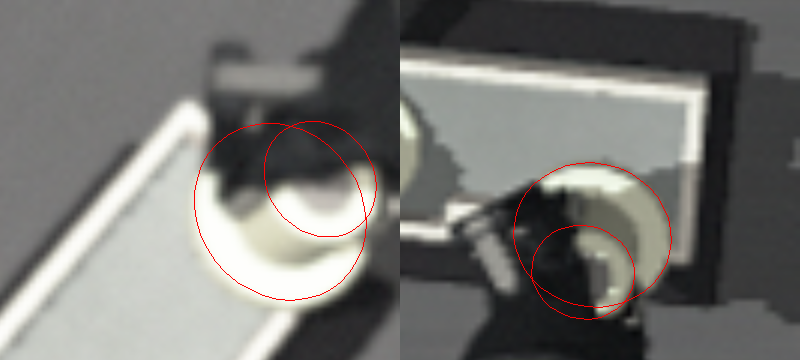

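```bash
python3 - <<'E'
from k import *
a=np.radians(215);go(tray([0,-.0555,.018+.0166]),-TR[:,2],np.cos(a)*TR[:,0]+np.sin(a)*TR[:,1])
E
```

```text
t 10.57 p [0.5362 0.0247 0.1124] toolx [ 0.453 -0.043 -0.891] tooly [-0.77  -0.523 -0.366] F [ 0.6 -1.5 -0.5] w 0.0404 q [ 0.28  0.92 -0.85  2.25  1.99  0.83  1.6 ]
sign 1 rot units total [ 0.09 -0.17 -0.  ] deg 1.2
sign -1 rot units total [-13.79   1.15  26.56] deg 179.7
shift units [ 0.79 -0.01 -1.12]
```

Call:
{"fn": "arm_command", "kwargs": {
  "dp": [
    [0.2,0,-0.3],
    [0.2,0,-0.3],
    [0.2,0,-0.3],
    [0.2,0,-0.22],
    [0,0,0],
    [0,0,0]
  ],
  "angular": [
    [0.1,-0.1,0],
    [0,-0.1,0],
    [0,0,0],
    [0,0,0],
    [0,0,0],
    [0,0,0]
  ],
  "hand": [0,0,0,0,0,0]
}}

```text
t: 11.07
position: [0.56, 0.0226, 0.0807]
tcp_rot: [-2.184, 1.083, -0.073]
force: [-0.5, 0.0, -0.5]
gripper_width: 0.0406
```

```bash
python3 - <<'E'
from k import *
a=np.radians(215);go(tray([0,-.0555,.006+.0166]),-TR[:,2],np.cos(a)*TR[:,0]+np.sin(a)*TR[:,1])
print(intray(observe()["position"]))
E
```

```text
t 11.07 p [0.56   0.0226 0.0807] toolx [ 0.468 -0.034 -0.883] tooly [-0.762 -0.522 -0.383] F [-0.5  0.  -0.5] w 0.0406 q [ 0.29  1.01 -0.83  2.2   2.08  0.86  1.58]
sign 1 rot units total [ 0.01 -0.01 -0.02] deg 0.2
sign -1 rot units total [-14.03   1.02  26.47] deg 179.8
shift units [ 0.18  0.05 -0.42]
[ 0.00126633 -0.05733857  0.03622542]
```

Call:
{"fn": "arm_command", "kwargs": {
  "dp": [
    [0.1,0.03,-0.2],
    [0.09,0.02,-0.2],
    [0,0,0],
    [0,0,0]
  ],
  "angular": [
    [0,0,0],
    [0,0,0],
    [0,0,0],
    [0,0,0]
  ],
  "hand": [0,0,0,0]
}}

```text
t: 11.4
position: [0.5661, 0.0243, 0.0686]
tcp_rot: [-2.185, 1.082, -0.073]
force: [-0.1, 0.1, -0.7]
gripper_width: 0.0404
```

```bash
python3 - <<'E'
from k import *
a=np.radians(215);go(tray([0,-.0555,.000+.0166]),-TR[:,2],np.cos(a)*TR[:,0]+np.sin(a)*TR[:,1])
print(intray(observe()["position"]))
E
```

```text
t 11.4 p [0.5661 0.0243 0.0686] toolx [ 0.468 -0.034 -0.883] tooly [-0.762 -0.523 -0.383] F [-0.1  0.1 -0.7] w 0.0404 q [ 0.28  1.04 -0.82  2.18  2.09  0.87  1.58]
sign 1 rot units total [ 0.02 -0.   -0.03] deg 0.2
sign -1 rot units total [-14.03   1.02  26.46] deg 179.8
shift units [ 0.07 -0.02 -0.2 ]
[ 0.00095652 -0.05518467  0.02278381]
```

No contact so far. I'll go down in small steps until it touches.

Call:
{"fn": "arm_command", "kwargs": {
  "dp": [
    [0.04,0,-0.1],
    [0.03,0,-0.07],
    [0,0,0],
    [0,0,0]
  ],
  "angular": [
    [0,0,0],
    [0,0,0],
    [0,0,0],
    [0,0,0]
  ],
  "hand": [0,0,0,0]
}}

```text
t: 11.73
position: [0.5683, 0.0245, 0.0632]
tcp_rot: [-2.185, 1.083, -0.072]
force: [0.2, -0.5, -0.8]
gripper_width: 0.0404
```

```bash
python3 - <<'E'
from k import *
a=np.radians(215);go(tray([0,-.0555,.000+.0166]),-TR[:,2],np.cos(a)*TR[:,0]+np.sin(a)*TR[:,1])
print(intray(observe()["position"]))
E
```

```text
t 11.73 p [0.5683 0.0245 0.0632] toolx [ 0.468 -0.034 -0.883] tooly [-0.761 -0.523 -0.383] F [ 0.2 -0.5 -0.8] w 0.0404 q [ 0.28  1.05 -0.82  2.18  2.1   0.88  1.58]
sign 1 rot units total [ 0.02 -0.01 -0.04] deg 0.2
sign -1 rot units total [-14.02   1.02  26.46] deg 179.8
shift units [-0.   -0.02 -0.01]
[ 0.00023345 -0.05483727  0.01694872]
```

Call:
{"fn": "arm_command", "kwargs": {
  "dp": [
    [0.02,-0.03,-0.05],
    [0.02,0,-0.05],
    [0,0,0]
  ],
  "angular": [
    [0,0,0],
    [0,0,0],
    [0,0,0]
  ],
  "hand": [0,0,0]
}}

```text
t: 11.98
position: [0.5687, 0.024, 0.0625]
tcp_rot: [-2.186, 1.08, -0.07]
force: [0.6, -0.8, -1.5]
gripper_width: 0.0405
```

```bash
python3 - <<'E'
from k import *
st();print(intray(observe()["position"]))
E
```

```text
t 11.98 p [0.5687 0.024  0.0625] toolx [ 0.47  -0.033 -0.882] tooly [-0.759 -0.525 -0.385] F [ 0.6 -0.8 -1.5] w 0.0405 q [ 0.28  1.05 -0.82  2.18  2.11  0.88  1.58]
[ 0.00036895 -0.0553142   0.01617208]
```

Call:
{"fn": "arm_command", "kwargs": {
  "dp": [
    [0.04,0,-0.08],
    [0,0,0],
    [0,0,0]
  ],
  "angular": [
    [0,0,0],
    [0,0,0],
    [0,0,0]
  ],
  "hand": [0,0,0]
}}

```text
t: 12.23
position: [0.5699, 0.0242, 0.0618]
tcp_rot: [-2.186, 1.078, -0.069]
force: [1.1, 0.2, -0.8]
gripper_width: 0.0403
```

```bash
python3 - <<'E'
from k import *
st();print(intray(observe()["position"]))
for n in("side","top"):
    s=snapshot(n); np.savez(f"{n}6.npz",**s); im=s["img"]
    x0,y0=(260,220) if n=="side" else(250,190); cv2.imwrite(f"pics/{n}6.png",cv2.resize(im[y0:y0+80,x0:x0+80],None,fx=5,fy=5))
a=cv2.imread("pics/side6.png");b=cv2.imread("pics/top6.png");cv2.imwrite("pics/p6.png",np.hstack([a,b]))
E
```

```text
t 12.23 p [0.5699 0.0242 0.0618] toolx [ 0.472 -0.032 -0.881] tooly [-0.758 -0.526 -0.386] F [ 1.1  0.2 -0.8] w 0.0403 q [ 0.28  1.05 -0.82  2.17  2.11  0.88  1.58]
[ 0.0010374  -0.05504052  0.01497317]
```

View pics/p6.png

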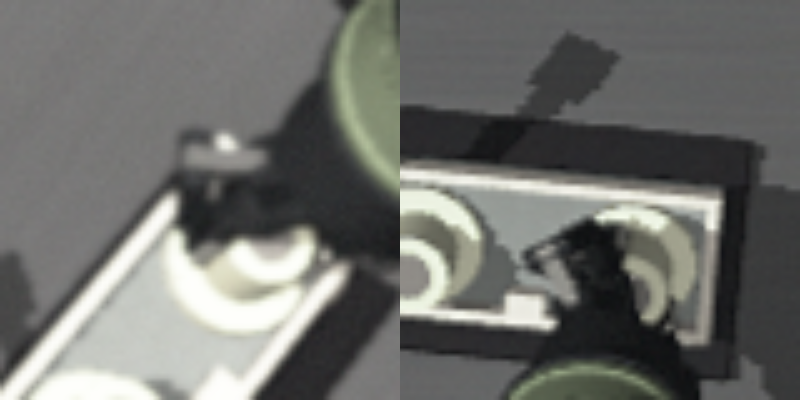

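Call:
{"fn": "arm_command", "kwargs": {
  "dp": [
    [0.05,0,-0.1],
    [0,0,0]
  ],
  "angular": [
    [0,0,0],
    [0,0,0]
  ],
  "hand": [0,0]
}}

```text
t: 12.5
position: [0.5713, 0.0246, 0.0596]
tcp_rot: [-2.185, 1.077, -0.067]
force: [-0.1, -0.4, -0.7]
gripper_width: 0.0407
```

```bash
python3 - <<'E'
from k import *
st();print(intray(observe()["position"]))
E
```

```text
t 12.5 p [0.5713 0.0246 0.0596] toolx [ 0.473 -0.032 -0.881] tooly [-0.757 -0.527 -0.387] F [-0.1 -0.4 -0.7] w 0.0407 q [ 0.28  1.06 -0.82  2.17  2.12  0.88  1.58]
[ 0.00120276 -0.05455175  0.01241208]
```

Call:
{"fn": "arm_command", "kwargs": {
  "dp": [
    [0.04,-0.04,-0.1],
    [0,0,0]
  ],
  "angular": [
    [0,0.05,0],
    [0,0,0]
  ],
  "hand": [0,0]
}}

```text
t: 12.67
position: [0.5722, 0.0249, 0.0581]
tcp_rot: [-2.183, 1.081, -0.061]
force: [0.1, -0.5, -1.8]
gripper_width: 0.0403
```

```bash
python3 - <<'E'
from k import *
st();print(intray(observe()["position"]), observe()["ft_torque"])
E
```

```text
t 12.67 p [0.5722 0.0249 0.0581] toolx [ 0.469 -0.029 -0.883] tooly [-0.756 -0.529 -0.385] F [ 0.1 -0.5 -1.8] w 0.0403 q [ 0.28  1.06 -0.82  2.17  2.12  0.87  1.59]
[ 0.00125394 -0.05415147  0.01065317] [-0.01901172  0.61257749  0.03068982]
```

```bash
python3 - <<'E'
from k import *
for n in("side","top"):
    s=snapshot(n); np.savez(f"{n}7.npz",**s); im=s["img"]; C=intray(cloud(s))
    hs=cv2.cvtColor(im,cv2.COLOR_BGR2HSV)
    m=(abs(C[...,0])<.05)&(C[...,1]>-.1)&(C[...,1]<-.015)&(hs[...,2]>80)&(hs[...,1]<60)
    z=C[...,2][m]; print(n,np.histogram(z,bins=np.arange(-.006,.07,.004)))
    x0,y0=(260,220) if n=="side" else(250,190); cv2.imwrite(f"pics/{n}7.png",cv2.resize(im[y0:y0+80,x0:x0+80],None,fx=5,fy=5))
    for h in(.010,.046):
        w=m&(abs(C[...,2]-h)<.003); print(h,w.sum(),C[w].mean(0), C[w].min(0),C[w].max(0))
a=cv2.imread("pics/side7.png");b=cv2.imread("pics/top7.png");cv2.imwrite("pics/p7.png",np.hstack([a,b]))
E
```

```text
side (array([ 31, 174,  49, 101, 215,  30,  19,  21,  12,  18,  16,  22,  46,
        90,   9,   4,   5,   5,   0]), array([-0.006, -0.002,  0.002,  0.006,  0.01 ,  0.014,  0.018,  0.022,
        0.026,  0.03 ,  0.034,  0.038,  0.042,  0.046,  0.05 ,  0.054,
        0.058,  0.062,  0.066,  0.07 ]))
0.01 269 [-0.00953211 -0.04077399  0.01061377] [-0.04283441 -0.09744234  0.00705052] [ 0.04062522 -0.0152257   0.01296486]
0.046 127 [-0.00824606 -0.04777166  0.04645224] [-0.02734179 -0.06900325  0.04304982] [ 0.01561594 -0.02905911  0.04892508]
top (array([ 27,  91,  49, 110, 150,  48,   9,  12,   8,   5,   8,   5,  33,
        23,   9,   0,   0,   0,   0]), array([-0.006, -0.002,  0.002,  0.006,  0.01 ,  0.014,  0.018,  0.022,
        0.026,  0.03 ,  0.034,  0.038,  0.042,  0.046,  0.05 ,  0.054,
        0.058,  0.062,  0.066,  0.07 ]))
0.01 229 [ 0.01596581 -0.07057224  0.01033191] [-0.04247283 -0.09581465  0.00704681] [ 0.04355903 -0.01537844  0.01294169]
0.046 50 [ 0.0047331  -0.06460731  0.04573267] [-0.01259006 -0.07319386  0.04314853] [ 0.0213859  -0.05125916  0.04871439]
```

View pics/p7.png

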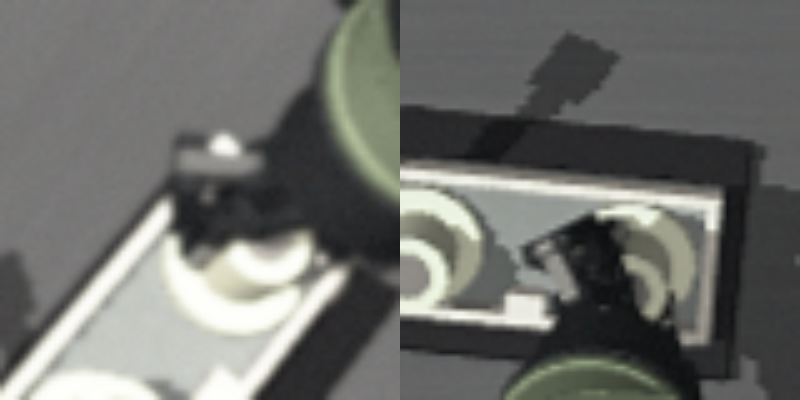

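Call:
{"fn": "arm_command", "kwargs": {
  "dp": [
    [0,0,0],
    [0,0,0],
    [0,0,0],
    [0,0,0],
    [0,0,0]
  ],
  "angular": [
    [0,0,0],
    [0,0,0],
    [0,0,0],
    [0,0,0],
    [0,0,0]
  ],
  "hand": [0.75,0.75,0.75,0.75,0.75]
}}

```text
t: 13.18
position: [0.5724, 0.0243, 0.0572]
tcp_rot: [-2.184, 1.082, -0.064]
force: [-0.2, -0.6, -0.3]
gripper_width: 0.0637
```

```bash
python3 - <<'E'
from k import *
st();print(intray(observe()["position"]), observe()["ft_torque"])
E
```

```text
t 13.18 p [0.5724 0.0243 0.0572] toolx [ 0.469 -0.03  -0.883] tooly [-0.757 -0.528 -0.384] F [-0.2 -0.6 -0.3] w 0.0637 q [ 0.28  1.06 -0.82  2.16  2.12  0.87  1.59]
[ 0.00106127 -0.05468966  0.00976395] [0.02296666 0.48665666 0.01538188]
```

Call:
{"fn": "arm_command", "kwargs": {
  "dp": [
    [-0.23,0.02,0.44],
    [-0.37,0.03,0.7],
    [-0.37,0.03,0.7],
    [-0.37,0.03,0.7],
    [-0.37,0.03,0.7],
    [-0.37,-0.3,0.7],
    [-0.3,-0.6,0.7],
    [-0.3,-0.6,0],
    [0,0,0]
  ],
  "angular": [
    [0,0,0],
    [0,0,0],
    [0,0,0],
    [0,0,0],
    [0,0,0],
    [0,0,0],
    [0,0,0],
    [0,0,0],
    [0,0,0]
  ],
  "hand": [0.75,0.75,0.75,0.75,0.75,0.75,0.75,0.75,0.75]
}}

```text
t: 13.93
position: [0.4869, -0.0165, 0.2009]
tcp_rot: [-2.185, 1.083, -0.063]
force: [0.9, 0.6, 0.5]
gripper_width: 0.0642
```

```bash
cat > chk.py <<'E'
from k import *
import sys
tag=sys.argv[1]; st()
L=[]
for n in("side","top"):
    s=snapshot(n); np.savez(f"{n}{tag}.npz",**s); im=s["img"]
    x0,y0=(245,240) if n=="side" else(225,190); L.append(cv2.resize(im[y0:y0+90,x0:x0+100],None,fx=4,fy=4,interpolation=cv2.INTER_LINEAR))
cv2.imwrite(f"pics/p{tag}.png",np.hstack(L))
E
python3 chk.py 8
```

```text
t 13.93 p [ 0.4869 -0.0165  0.2009] toolx [ 0.468 -0.03  -0.883] tooly [-0.757 -0.53  -0.383] F [0.9 0.6 0.5] w 0.0642 q [ 0.43  0.66 -0.88  2.34  1.87  0.64  1.73]
```

View pics/p8.png

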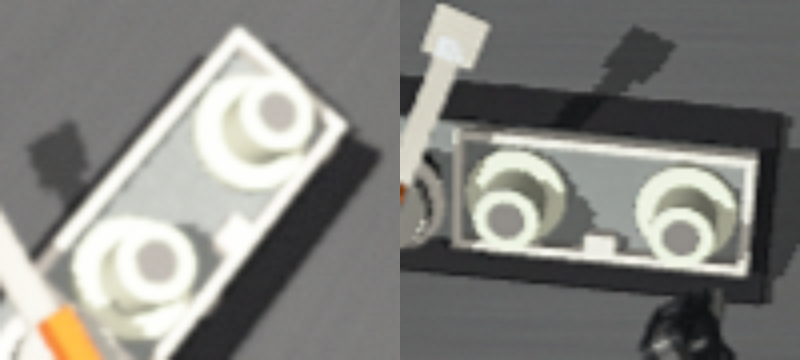

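```bash
cat >> h.py <<'E'
def rayplane(s,u,v,h):
    """pixel -> tray coords on plane tray z=h"""
    d=TR.T@rd(s,u,v); p=TR.T@(s["position"]-TO); return p+d*(h-p[2])/d[2]
def discs(s,off,pts,h=.046):
    im=s["img"]; g=cv2.cvtColor(im,cv2.COLOR_BGR2GRAY).astype(np.float32)
    out=[]
    for (x,y) in pts:
        u,v=x/4-.5+off[0],y/4-.5+off[1]
        x0,y0=int(round(u))-9,int(round(v))-9; w=cv2.resize(g[y0:y0+19,x0:x0+19],None,fx=8,fy=8,interpolation=cv2.INTER_LINEAR)
        c0=w[60:92,60:92].mean(); m=(abs(w-c0)<30).astype(np.uint8)
        k,l,stt,ce=cv2.connectedComponentsWithStats(m); i=l[76,76]
        uu,vv=ce[i][0]/8-.5+.0625+x0, ce[i][1]/8-.5+.0625+y0
        out.append((rayplane(s,uu,vv,h),stt[i,4]/64))
    return out
E
python3 - <<'E'
from h import *
for n,off,pts in(("side",(245,240),[(272,108),(157,260)]),("top",(225,190),[(283,238),(107,215)])):
    print(n,discs(load(n+"8.npz"),off,pts))
E
```

```text
side [(array([-0.00258145, -0.05390712,  0.046     ]), np.float64(70.875)), (array([-0.00263735,  0.05772139,  0.046     ]), np.float64(82.3125))]
top [(array([-0.00310331, -0.05456835,  0.046     ]), np.float64(58.5)), (array([-0.00283522,  0.05703363,  0.046     ]), np.float64(58.75))]
```

```bash
cat > fit.py <<'E'
from k import *
np.set_printoptions(precision=4,suppress=True)
Q2=np.vstack([Q,[[.14,.61,-.36,1.9,.34,.68,2.55],[.51,.76,-1.08,1.87,.8,1.01,2.82],[.34,.75,-.86,2.25,1.84,.65,1.75],[.29,1.01,-.83,2.2,2.08,.86,1.58],[.28,1.06,-.82,2.16,2.12,.87,1.59],[.43,.66,-.88,2.34,1.87,.64,1.73]]])
X2=np.vstack([X,[[.4703,-.0013,.2015],[.4683,-.0017,.2146],[.5162,.027,.1717],[.56,.0226,.0807],[.5724,.0243,.0572],[.4869,-.0165,.2009]]])
def fk2(q,p):
    R=Ro.from_euler('z',-q[0]); P=np.array([0,0,p[0]])
    def adv(R,P,v): return P+R.apply(v)
    P=adv(R,P,[p[1],p[2],0])
    R=R*Ro.from_euler('y',q[1]); P=adv(R,P,[0,p[3],0]); R=R*Ro.from_euler('z',-q[2]); P=adv(R,P,[p[4],0,p[5]])
    R=R*Ro.from_euler('y',q[3]); P=adv(R,P,[p[6],p[7],0]); R=R*Ro.from_euler('z',-q[4]); P=adv(R,P,[0,0,p[8]])
    R=R*Ro.from_euler('y',q[5]); P=adv(R,P,[p[9],p[10],0]); R=R*Ro.from_euler('z',-q[6]); P=adv(R,P,[0,0,p[11]])
    return P,R
f=lambda p: np.r_[np.concatenate([fk2(q,p)[0]-x for q,x in zip(Q2,X2)]),.003*(p-p0)]
p0=np.array([.35,0,0,0,0,.5,0,0,.3,0,0,.35])
r=least_squares(f,p0); print(r.x,r.cost); print(np.abs(r.fun[:36]).reshape(-1,3))
np.save("p2.npy",r.x)
E
python3 fit.py
```

```text
[ 0.3156  0.0004 -0.0057 -0.0057  0.0024  0.5196  0.0003 -0.0224  0.2918
  0.0017  0.0012  0.3081] 2.4069590843399366e-05
[[0.0003 0.0008 0.0003]
 [0.0013 0.0004 0.0007]
 [0.0012 0.001  0.0012]
 [0.     0.0001 0.0002]
 [0.0005 0.0006 0.0006]
 [0.0007 0.0002 0.0016]
 [0.0003 0.0002 0.0005]
 [0.0001 0.0001 0.002 ]
 [0.0004 0.0012 0.0001]
 [0.0015 0.0026 0.0029]
 [0.0017 0.002  0.0019]
 [0.0001 0.0015 0.001 ]]
```

```bash
cat >> k.py <<'E'
import os
if os.path.exists("p2.npy"):
    P2=np.load("p2.npy")
    def fk(q,p,s):
        p=P2
        R=Ro.from_euler('z',-q[0]); P=np.array([0,0,p[0]])
        adv=lambda R,P,v:P+R.apply(v)
        P=adv(R,P,[p[1],p[2],0])
        R=R*Ro.from_euler('y',q[1]); P=adv(R,P,[0,p[3],0]); R=R*Ro.from_euler('z',-q[2]); P=adv(R,P,[p[4],0,p[5]])
        R=R*Ro.from_euler('y',q[3]); P=adv(R,P,[p[6],p[7],0]); R=R*Ro.from_euler('z',-q[4]); P=adv(R,P,[0,0,p[8]])
        R=R*Ro.from_euler('y',q[5]); P=adv(R,P,[p[9],p[10],0]); R=R*Ro.from_euler('z',-q[6]); P=adv(R,P,[0,0,p[11]])
        return P,R
E
cat > sim2.py <<'E'
from k import *
np.set_printoptions(precision=2,suppress=True)
q00=observe()["qpos"]
def yv(a): a=np.radians(a); return np.array([np.cos(a),np.sin(a),0])
def yt(a): a=np.radians(a); return np.cos(a)*TR[:,0]+np.sin(a)*TR[:,1]
for yw in(150,165,180,195,210):
    q,e,r=drive(q00,[.47,-.15,.22],[.25,0,-1],yv(yw),12); print(yw,"via",q,round(e,4),round(r,1))
    q,e,r=drive(q,[.4965,-.32,.12],[0,0,-1],yv(yw),12); print("   above",q,round(e,4),round(r,1))
    q,e,r=drive(q,[.4965,-.32,.025],[0,0,-1],yv(yw),8); print("   grasp",q,round(e,4),round(r,1))
    q,e,r=drive(q,[.4965,-.32,.18],[0,0,-1],yv(yw),8)
    q,e,r=drive(q,tray([0,-.1,.18]),-TR[:,2],yt(yw),16); print("   back",q,round(e,4),round(r,1))
    q,e,r=drive(q,tray([0,0,.12]),-TR[:,2],yt(yw),8); print("   mid",q,round(e,4),round(r,1))
    q,e,r=drive(q,tray([0,0,.025]),-TR[:,2],yt(yw),8); print("   midlow",q,round(e,4),round(r,1))
E
python3 sim2.py
```

```text
150 via [ 0.81  0.65 -0.91  2.02  0.92  0.62  1.93] 0.0 0.0
   above [ 0.91  1.   -0.87  1.53  0.85  1.02  2.43] 0.0 0.0
   grasp [ 0.88  1.13 -0.78  1.57  0.98  0.87  2.33] 0.0 0.0
   back [ 0.43  0.64 -0.89  2.33  1.82  0.64  0.62] 0.0 0.0
   mid [ 0.16  0.82 -0.88  2.24  1.83  0.84  0.44] 0.0 0.0
   midlow [ 0.15  1.03 -0.83  2.14  2.02  0.91  0.41] 0.0 0.0
165 via [ 0.82  0.66 -0.93  2.02  0.93  0.63  2.19] 0.0 0.0
   above [ 0.92  1.   -0.88  1.53  0.86  1.03  2.68] 0.0 0.0
   grasp [ 0.88  1.13 -0.79  1.57  0.99  0.88  2.59] 0.0 0.0
   back [ 0.47  0.67 -0.98  2.32  1.78  0.71  0.92] 0.0 0.0
   mid [ 0.19  0.85 -0.96  2.24  1.81  0.91  0.73] 0.0 0.0
   midlow [ 0.18  1.06 -0.9   2.14  2.    0.96  0.71] 0.0 0.0
180 via [ 0.83  0.66 -0.95  2.02  0.94  0.64  2.45] 0.0 0.0
   above [ 0.99  1.09 -1.1   1.53  1.02  1.18  2.83] 0.0 0.0
   grasp [ 0.97  1.22 -1.02  1.57  1.16  1.06  2.74] 0.0 0.0
   back [ 0.61  0.85 -1.38  2.32  1.66  1.05  1.28] 0.0 0.0
   mid [ 0.31  1.   -1.28  2.23  1.75  1.2   1.09] 0.0 0.0
   midlow [ 0.29  1.19 -1.18  2.14  1.94  1.22  1.12] 0.0 0.0
195 via [ 0.84  0.67 -0.96  2.02  0.95  0.66  2.71] 0.0 0.0
   above [ 1.06  1.31 -1.57  1.59  1.35  1.57  2.83] 0.0062 3.7
   grasp [ 1.07  1.49 -1.57  1.61  1.52  1.57  2.83] 0.004 2.4
   back [ 0.64  0.97 -1.57  2.32  1.62  1.26  1.57] 0.0 0.0
   mid [ 0.34  1.1  -1.45  2.23  1.72  1.38  1.4 ] 0.0 0.0
   midlow [ 0.33  1.28 -1.33  2.13  1.92  1.37  1.45] 0.0 0.0
210 via [ 0.93  0.77 -1.2   2.01  1.09  0.83  2.83] 0.0 0.0
   above [ 1.05  1.3  -1.57  1.74  1.45  1.56  2.83] 0.0186 12.3
   grasp [ 1.01  1.3  -1.24  1.77  1.52  1.24  2.83] 0.0139 10.6
   back [ 0.64  0.97 -1.57  2.32  1.62  1.26  1.83] 0.0 0.0
   mid [ 0.34  1.1  -1.45  2.23  1.72  1.38  1.66] 0.0 0.0
   midlow [ 0.33  1.28 -1.33  2.13  1.92  1.37  1.71] 0.0 0.0
```

```bash
python3 - <<'E'
from k import *
a=np.radians(160);go([.48,-.2,.2],[.2,0,-1],[np.cos(a),np.sin(a),0])
E
```

```text
t 14.03 p [ 0.4884 -0.014   0.2007] toolx [ 0.468 -0.027 -0.883] tooly [-0.756 -0.53  -0.384] F [ 0.2 -0.2 -0.1] w 0.0641 q [ 0.43  0.66 -0.88  2.34  1.86  0.64  1.73]
sign 1 rot units total [ 3.17  2.46 -8.17] deg 54.6
sign -1 rot units total [-7.03  1.8  20.14] deg 128.4
shift units [-0.28 -6.2  -0.02]
```

Call:
{"fn": "arm_command", "kwargs": {
  "dp": [
    [0,-0.6,0.1],
    [0,-0.6,0.1],
    [0,-0.6,0],
    [0,-0.6,0],
    [0,-0.6,0],
    [0,-0.6,0],
    [0,-0.6,0],
    [0,-0.6,0],
    [0,-0.6,0],
    [-0.1,-0.5,0],
    [-0.1,-0.3,0]
  ],
  "angular": [
    [0.3,0.2,-0.75],
    [0.3,0.2,-0.75],
    [0.3,0.2,-0.75],
    [0.3,0.2,-0.75],
    [0.3,0.2,-0.75],
    [0.3,0.2,-0.75],
    [0.3,0.25,-0.75],
    [0.3,0.25,-0.75],
    [0.3,0.25,-0.75],
    [0.3,0.25,-0.75],
    [0.2,0.25,-0.7]
  ],
  "hand": [1,1,1,1,1,1,1,1,1,1,1]
}}

```text
t: 14.95
position: [0.4865, -0.1951, 0.2028]
tcp_rot: [-1.08, 1.376, 0.104]
force: [-0.4, -0.4, -0.6]
gripper_width: 0.0852
```

```bash
python3 - <<'E'
from k import *
a=np.radians(160);go([.4965,-.32,.12],[0,0,-1],[np.cos(a),np.sin(a),0])
E
```

```text
t 14.95 p [ 0.4865 -0.1951  0.2028] toolx [ 0.193  0.02  -0.981] tooly [-0.909  0.379 -0.171] F [-0.4 -0.4 -0.6] w 0.0852 q [ 0.84  0.73 -0.86  1.88  0.8   0.69  2.32]
sign 1 rot units total [-0.23  1.85  0.36] deg 11.4
sign -1 rot units total [  2.86   0.35 -29.5 ] deg 177.8
shift units [ 0.33 -4.16 -2.76]
```

Call:
{"fn": "arm_command", "kwargs": {
  "dp": [
    [0.05,-0.6,-0.4],
    [0.05,-0.6,-0.4],
    [0.05,-0.6,-0.4],
    [0.05,-0.6,-0.4],
    [0.05,-0.6,-0.4],
    [0.05,-0.6,-0.4],
    [0,-0.5,-0.3],
    [0,0,0],
    [0,0,0]
  ],
  "angular": [
    [0,0.3,0.05],
    [0,0.3,0.05],
    [0,0.3,0.05],
    [0,0.3,0.05],
    [0,0.3,0.05],
    [-0.1,0.3,0.05],
    [-0.1,0,0],
    [0,0,0],
    [0,0,0]
  ],
  "hand": [1,1,1,1,1,1,1,1,1]
}}

```text
t: 15.7
position: [0.4982, -0.3181, 0.111]
tcp_rot: [1.102, 1.551, 2.314]
force: [-0.8, 0.5, 0.8]
gripper_width: 0.0853
```

```bash
python3 - <<'E'
from k import *
a=np.radians(160);go([.4965,-.32,.07],[0,0,-1],[np.cos(a),np.sin(a),0])
E
```

```text
t 15.7 p [ 0.4982 -0.3181  0.111 ] toolx [-0.013  0.014 -1.   ] tooly [-0.936  0.351  0.017] F [-0.8  0.5  0.8] w 0.0853 q [ 0.88  1.   -0.8   1.52  0.8   0.99  2.63]
sign 1 rot units total [-0.14 -0.13  0.09] deg 1.2
sign -1 rot units total [ -0.2    0.21 -29.91] deg 179.4
shift units [-0.06 -0.06 -1.37]
```

Call:
{"fn": "arm_command", "kwargs": {
  "dp": [
    [-0.06,-0.06,0],
    [0,0,-0.6],
    [0,0,-0.6],
    [0,0,-0.6],
    [0,0,0]
  ],
  "angular": [
    [-0.14,-0.13,0.09],
    [0,0,0],
    [0,0,0],
    [0,0,0],
    [0,0,0]
  ],
  "hand": [1,1,1,1,1]
}}

```text
t: 16.12
position: [0.4981, -0.3153, 0.0577]
tcp_rot: [-1.118, 1.563, 0.108]
force: [-0.7, 0.6, -0.3]
gripper_width: 0.0852
```

```bash
python3 - <<'E'
from k import *
a=np.radians(160);go([.4965,-.32,.016],[0,0,-1],[np.cos(a),np.sin(a),0])
s=snapshot('side');im=s['img'];cv2.imwrite('pics/s9.png',cv2.resize(im[130:230,350:450],None,fx=5,fy=5))
E
```

```text
t 16.12 p [ 0.4981 -0.3153  0.0577] toolx [ 0.008  0.001 -1.   ] tooly [-0.941  0.338 -0.007] F [-0.7  0.6 -0.3] w 0.0852 q [ 0.86  1.06 -0.75  1.59  0.9   0.86  2.56]
sign 1 rot units total [-0.01  0.08 -0.04] deg 0.5
sign -1 rot units total [-1.200e-01 -1.000e-02  2.996e+01] deg 179.8
shift units [-0.05 -0.16 -1.39]
```

View pics/s9.png

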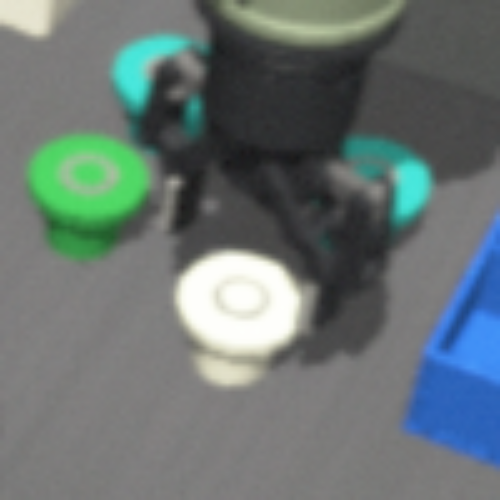

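Call:
{"fn": "arm_command", "kwargs": {
  "dp": [
    [-0.05,-0.16,0],
    [0,0,0],
    [0,0,-0.4],
    [0,0,-0.4],
    [0,0,-0.4],
    [0,0,-0.1],
    [0,0,0]
  ],
  "angular": [
    [0,0.08,-0.04],
    [0,0,0],
    [0,0,0],
    [0,0,0],
    [0,0,0],
    [0,0,0],
    [0,0,0]
  ],
  "hand": [1,1,1,1,1,1,1]
}}

```text
t: 16.75
position: [0.4989, -0.3202, 0.0217]
tcp_rot: [-1.405, 1.565, -0.184]
force: [-0.4, 0.0, 1.5]
gripper_width: 0.0854
```

```bash
python3 - <<'E'
from k import *
a=np.radians(160);go([.4965,-.32,.016],[0,0,-1],[np.cos(a),np.sin(a),0])
E
```

```text
t 16.75 p [ 0.4989 -0.3202  0.0217] toolx [ 0.006 -0.001 -1.   ] tooly [-0.94   0.342 -0.006] F [-0.4  0.   1.5] w 0.0854 q [ 0.85  1.12 -0.71  1.58  0.94  0.81  2.53]
sign 1 rot units total [0.01 0.06 0.  ] deg 0.3
sign -1 rot units total [ 9.e-02 -2.e-02 -3.e+01] deg 180.0
shift units [-0.08  0.01 -0.19]
```

Call:
{"fn": "arm_command", "kwargs": {
  "dp": [
    [-0.08,0,-0.2],
    [0,0,0],
    [0,0,0],
    [0,0,0],
    [0,0,0],
    [0,0,0],
    [0,0,0],
    [0,0,0]
  ],
  "angular": [
    [0,0.05,0],
    [0,0,0],
    [0,0,0],
    [0,0,0],
    [0,0,0],
    [0,0,0],
    [0,0,0],
    [0,0,0]
  ],
  "hand": [1,1,0,0,0,0,0,0]
}}

```text
t: 17.42
position: [0.4966, -0.3201, 0.0162]
tcp_rot: [-2.281, 1.569, -1.06]
force: [-0.1, 0.1, -0.8]
gripper_width: 0.0639
```

```bash
python3 - <<'E'
from k import *
a=np.radians(160);go([.4965,-.32,.016],[0,0,-1],[np.cos(a),np.sin(a),0])
s=snapshot('side');im=s['img'];cv2.imwrite('pics/s10.png',cv2.resize(im[130:230,350:450],None,fx=5,fy=5))
E
```

```text
t 17.42 p [ 0.4966 -0.3201  0.0162] toolx [ 0.001 -0.001 -1.   ] tooly [-0.94   0.342 -0.001] F [-0.1  0.1 -0.8] w 0.0639 q [ 0.85  1.12 -0.71  1.58  0.95  0.81  2.52]
sign 1 rot units total [0.01 0.01 0.  ] deg 0.1
sign -1 rot units total [ 1.e-02 -2.e-02 -3.e+01] deg 180.0
shift units [-0.    0.   -0.01]
```

View pics/s10.png

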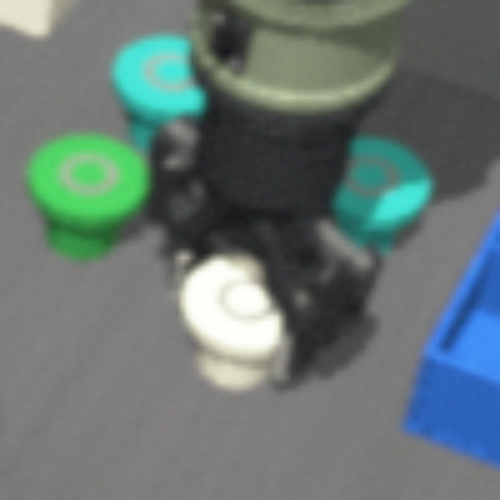

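Call:
{"fn": "arm_command", "kwargs": {
  "dp": [
    [0,0,0.4],
    [0,0,0.8],
    [0,0,0.9],
    [0,0,0.9],
    [0,0,0.9],
    [0,0,0.9],
    [0,0,0.8],
    [0,0,0.6]
  ],
  "angular": [
    [0,0,0],
    [0,0,0],
    [0,0,0],
    [0,0,0],
    [0,0,0],
    [0,0,0],
    [0,0,0],
    [0,0,0]
  ],
  "hand": [0,0,0,0,0,0,0,0]
}}

```text
t: 18.13
position: [0.4939, -0.317, 0.2128]
tcp_rot: [1.017, 1.566, 2.242]
force: [0.8, 0.8, -1.0]
gripper_width: 0.0641
```

```bash
python3 - <<'E'
from k import *
a=np.radians(172);go([.48,-.05,.22],[.3,0,-1],np.cos(a)*TR[:,0]+np.sin(a)*TR[:,1])
s=snapshot('side');im=s['img'];np.savez("side11.npz",**s);p=proj(s,observe()["position"])[0];print(p)
x0,y0=int(p[0])-50,int(p[1])-40;print(x0,y0);cv2.imwrite('pics/s11.png',cv2.resize(im[y0:y0+100,x0:x0+100],None,fx=5,fy=5))
E
```

```text
t 18.13 p [ 0.4939 -0.317   0.2128] toolx [-0.003  0.004 -1.   ] tooly [-0.941  0.339  0.004] F [ 0.8  0.8 -1. ] w 0.0641 q [ 0.91  0.87 -0.88  1.45  0.69  1.16  2.72]
sign 1 rot units total [-0.22 -2.81  1.3 ] deg 18.6
sign -1 rot units total [  4.12  -0.24 -28.4 ] deg 172.2
shift units [-0.46  8.9   0.24]
[407.80732421 139.84038611]
357 99
```

View pics/s11.png

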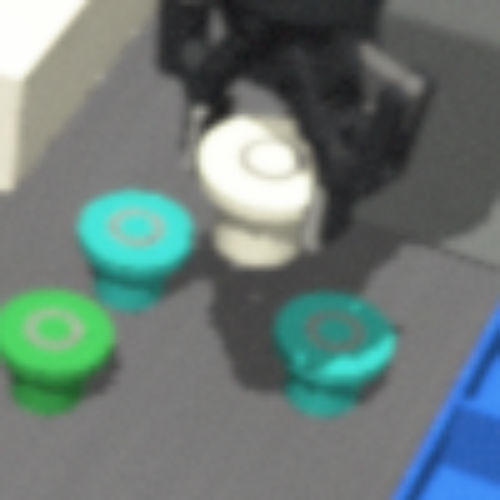

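```bash
python3 - <<'E'
from k import *
s=load("side11.npz"); print(ray(s,410.7,130.1,.2426)-[.4939,-.317,.2128],ray(s,410.7,130.1,.2456)-[.4939,-.317,.2128])
E
```

```text
[-0.0005227  -0.00331165  0.0298    ] [-0.00155029  0.00044047  0.0328    ]
```

Call:
{"fn": "arm_command", "kwargs": {
  "dp": [
    [0,0.7,0],
    [0,0.8,0],
    [0,0.8,0],
    [0,0.8,0],
    [0,0.8,0],
    [0,0.8,0],
    [0,0.8,0],
    [0,0.8,0],
    [0,0.8,0],
    [-0.1,0.8,0],
    [-0.1,0.6,0],
    [-0.1,0.3,0]
  ],
  "angular": [
    [0,-0.25,0.1],
    [0,-0.25,0.1],
    [0,-0.25,0.1],
    [0,-0.25,0.1],
    [0,-0.25,0.1],
    [0,-0.25,0.1],
    [0,-0.25,0.1],
    [0,-0.25,0.1],
    [0,-0.25,0.1],
    [0,-0.25,0.1],
    [0,-0.25,0.1],
    [0,-0.25,0.1]
  ],
  "hand": [0,0,0,0,0,0,0,0,0,0,0,0]
}}

```text
t: 19.18
position: [0.4822, -0.0412, 0.2254]
tcp_rot: [-1.274, 1.236, 0.081]
force: [1.1, -0.3, -0.5]
gripper_width: 0.0641
```

```bash
python3 - <<'E'
from k import *
go(tray([0,.0016,.13]),-TR[:,2],-TR[:,0])
E
```

```text
t 19.18 p [ 0.4822 -0.0412  0.2254] toolx [ 0.327  0.027 -0.944] tooly [-0.924  0.218 -0.314] F [ 1.1 -0.3 -0.5] w 0.0641 q [ 0.48  0.55 -0.71  2.14  1.08  0.4   1.86]
sign 1 rot units total [-1.13 -1.46  1.13] deg 13.0
sign -1 rot units total [ 11.33  -0.28 -26.18] deg 171.2
shift units [ 1.23  4.2  -2.09]
```

Call:
{"fn": "arm_command", "kwargs": {
  "dp": [
    [0.2,0.5,0],
    [0.2,0.6,0],
    [0.2,0.6,0],
    [0.2,0.6,-0.2],
    [0.1,0.6,-0.4],
    [0.1,0.6,-0.4],
    [0.1,0.5,-0.5],
    [0.1,0.2,-0.4],
    [0,0,0],
    [0,0,0]
  ],
  "angular": [
    [-0.15,-0.2,0.15],
    [-0.15,-0.2,0.15],
    [-0.15,-0.2,0.15],
    [-0.15,-0.2,0.15],
    [-0.15,-0.2,0.15],
    [-0.15,-0.2,0.15],
    [-0.1,-0.2,0.1],
    [-0.1,-0.1,0.1],
    [0,0,0],
    [0,0,0]
  ],
  "hand": [0,0,0,0,0,0,0,0,0,0]
}}

```text
t: 20.02
position: [0.5183, 0.0932, 0.1767]
tcp_rot: [-1.557, 1.057, -0.053]
force: [-0.5, -0.6, -0.5]
gripper_width: 0.0641
```

```bash
python3 - <<'E'
from k import *
go(tray([0,.0016,.085]),-TR[:,2],-TR[:,0]); print(intray(observe()["position"]))
E
```

```text
t 20.02 p [0.5183 0.0932 0.1767] toolx [ 0.491 -0.026 -0.871] tooly [-0.869  0.06  -0.491] F [-0.5 -0.6 -0.5] w 0.0641 q [-0.    0.7  -0.6   2.26  1.92  0.63  0.83]
sign 1 rot units total [-0.05  0.24 -0.07] deg 1.5
sign -1 rot units total [-14.37   0.9   26.28] deg 179.8
shift units [ 0.73 -0.34 -1.78]
[0.00514832 0.01002657 0.1428806 ]
```

Call:
{"fn": "arm_command", "kwargs": {
  "dp": [
    [0.18,-0.08,-0.45],
    [0.18,-0.08,-0.45],
    [0.18,-0.08,-0.45],
    [0.15,-0.08,-0.4],
    [0,0,0],
    [0,0,0]
  ],
  "angular": [
    [0,0.1,0],
    [0,0.1,0],
    [0,0,0],
    [0,0,0],
    [0,0,0],
    [0,0,0]
  ],
  "hand": [0,0,0,0,0,0]
}}

```text
t: 20.52
position: [0.541, 0.0779, 0.129]
tcp_rot: [-1.563, 1.075, -0.066]
force: [-0.2, -0.4, -0.6]
gripper_width: 0.0641
```

```bash
python3 - <<'E'
from k import *
go(tray([0,.0016,.065]),-TR[:,2],-TR[:,0]); print(intray(observe()["position"]))
o=observe()["position"]; R=Ro.from_euler('xyz',observe()["tcp_rot"]).as_matrix(); d=-R[:,0]; A=Ro.align_vectors([d],[[0,0,1]])[0]
L=[]
for n,x0,y0 in(("side",245,240),("top",225,190)):
    S=snapshot(n);np.savez(n+"12.npz",**S)
    c=cv2.resize(S["img"][y0:y0+90,x0:x0+100],None,fx=4,fy=4)
    L.append(c)
cv2.imwrite("pics/p12.png",np.hstack(L))
th=np.linspace(0,6.28,40)
for c,n,x0,y0 in((L[0],"side",245,240),(L[1],"top",225,190)):
    S=load(n+"12.npz"); P=o+A.apply(np.stack([.033*np.cos(th),.033*np.sin(th),0*th+.046-.0162],1))
    cv2.polylines(c,[((proj(S,P)-[x0,y0]+.5)*4).astype(int)],True,(0,0,255),1)
cv2.imwrite("pics/p12b.png",np.hstack(L))
E
```

```text
t 20.52 p [0.541  0.0779 0.129 ] toolx [ 0.475 -0.032 -0.88 ] tooly [-0.877  0.066 -0.476] F [-0.2 -0.4 -0.6] w 0.0641 q [ 0.04  0.82 -0.6   2.22  2.03  0.67  0.8 ]
sign 1 rot units total [-0.03  0.07  0.  ] deg 0.5
sign -1 rot units total [ 14.14  -0.99 -26.42] deg 179.9
shift units [ 0.29  0.15 -0.78]
[ 0.00365601 -0.0035825   0.08964802]
```

View pics/p12b.png

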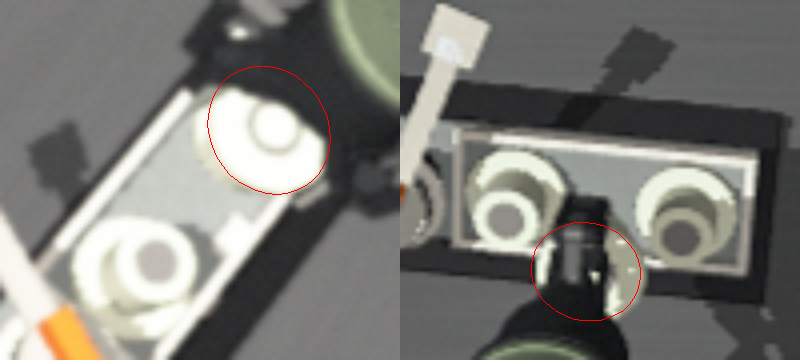

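```bash
python3 - <<'E'
from k import *
S=load("side12.npz");T=load("top12.npz")
u,v=272/4-.5+245,126/4-.5+240
for h in(.1174,.1194,.1224): print(rayplane(S,u,v,h))
# brim visible edges: bottom-left arc fit in side image (white, tray z near .119)
C=intray(cloud(S)); im=S["img"]; m=(im.min(-1)>170)&(abs(C[...,2]-.1194)<.008)&(abs(C[...,1])<.05)&(abs(C[...,0])<.06)
print(m.sum(),"z",np.median(C[m],0),C[m].min(0),C[m].max(0))
C=intray(cloud(T)); im=T["img"]; m=(im.min(-1)>120)&(abs(C[...,2]-.1194)<.01)&(abs(C[...,1])<.05)&(abs(C[...,0])<.06)
print(m.sum(),"z",np.median(C[m],0),C[m].min(0),C[m].max(0))
E
```

```text
[ 0.00352446 -0.00697923  0.1174    ]
[ 0.00375946 -0.00590785  0.1194    ]
[ 0.00411196 -0.00430078  0.1224    ]
535 z [0.00116483 0.0057174  0.12078548] [-0.02916403 -0.01812079  0.11166857] [0.03492331 0.02702441 0.12527378]
167 z [ 0.00541515 -0.02416546  0.12021058] [-0.02351376 -0.03809235  0.11318348] [0.03162793 0.02636915 0.12541113]
```

```bash
python3 - <<'E'
from k import *
go(tray([0.001,.0036,.050]),-TR[:,2],-TR[:,0])
E
```

```text
t 20.62 p [0.541  0.0782 0.1293] toolx [ 0.476 -0.031 -0.879] tooly [-0.877  0.065 -0.477] F [-0.1  0.2 -1.4] w 0.0641 q [ 0.04  0.82 -0.6   2.22  2.03  0.67  0.8 ]
sign 1 rot units total [-0.03  0.08 -0.  ] deg 0.5
sign -1 rot units total [ 14.15  -0.98 -26.42] deg 179.9
shift units [ 0.56  0.19 -1.22]
```

Call:
{"fn": "arm_command", "kwargs": {
  "dp": [
    [0.14,0.05,-0.3],
    [0.14,0.05,-0.3],
    [0.14,0.05,-0.3],
    [0.14,0.05,-0.3],
    [0,0,0],
    [0,0,0]
  ],
  "angular": [
    [0,0.08,0],
    [0,0,0],
    [0,0,0],
    [0,0,0],
    [0,0,0],
    [0,0,0]
  ],
  "hand": [0,0,0,0,0,0]
}}

```text
t: 21.12
position: [0.5599, 0.0854, 0.0915]
tcp_rot: [-1.564, 1.081, -0.066]
force: [0.2, 0.8, -0.2]
gripper_width: 0.064
```

```bash
cat > m13.py <<'E'
from k import *
go(tray([0.001,.0036,.030]),-TR[:,2],-TR[:,0]); p=intray(observe()["position"]); print(p)
L=[]
for n,x0,y0 in(("side",265,240),("top",245,200)):
    S=snapshot(n); C=intray(cloud(S)); im=S["img"]; h=p[2]+.0298
    m=(im.min(-1)>(170 if n=="side" else 110))&(abs(C[...,2]-h)<.006)&(abs(C[...,1])<.045)&(abs(C[...,0])<.045)
    vv,uu=np.nonzero(m); B=np.array([rayplane(S,u,v,h) for u,v in zip(uu,vv)]); print(n,m.sum(),"z",np.median(C[m][:,2]),"y",np.percentile(B[:,1],[1,99]),"x",np.percentile(B[:,0],[1,99]))
    L.append(cv2.resize(im[y0:y0+64,x0:x0+64],None,fx=6,fy=6))
cv2.imwrite("pics/p13.png",np.hstack(L))
E
python3 m13.py
```

```text
t 21.12 p [0.5599 0.0854 0.0915] toolx [ 0.469 -0.031 -0.882] tooly [-0.88   0.065 -0.471] F [ 0.2  0.8 -0.2] w 0.064 q [ 0.03  0.92 -0.6   2.17  2.08  0.71  0.78]
sign 1 rot units total [-0.03  0.01 -0.01] deg 0.2
sign -1 rot units total [ 14.06  -0.98 -26.47] deg 180.0
shift units [ 0.24 -0.07 -0.55]
[0.00230491 0.00527684 0.04794352]
side 481 z 0.07914841990949724 y [-0.00673045  0.03646279] x [-0.02881885  0.03011952]
top 159 z 0.07893732216153293 y [-0.02802534  0.03439053] x [-0.02272062  0.02946183]
```

View pics/p13.png

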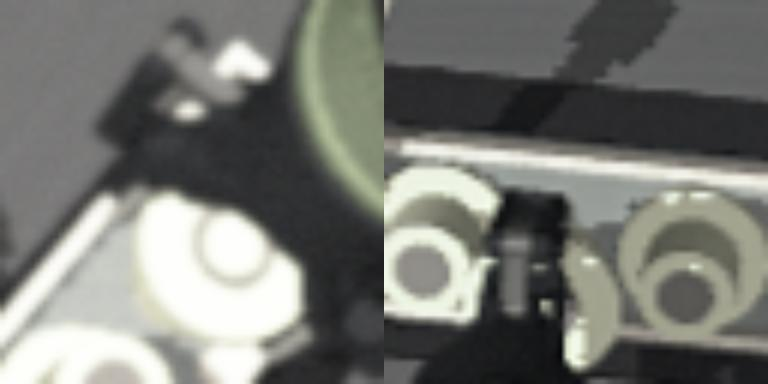

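Call:
{"fn": "arm_command", "kwargs": {
  "dp": [
    [0.08,-0.03,-0.18],
    [0.08,-0.03,-0.18],
    [0.08,-0.01,-0.19],
    [0,0,0],
    [0,0,0]
  ],
  "angular": [
    [-0.03,0,0],
    [0,0,0],
    [0,0,0],
    [0,0,0],
    [0,0,0]
  ],
  "hand": [0,0,0,0,0]
}}

```text
t: 21.63
position: [0.5679, 0.0827, 0.0744]
tcp_rot: [-1.572, 1.079, -0.073]
force: [0.3, -0.2, -1.3]
gripper_width: 0.064
```

```bash
python3 m13.py; python3 - <<'E'
from k import *
S=load("side0.npz"); print(rayplane(S,303.3,280,.079)-[.0023,.0053,0])
E
```

```text
t 21.63 p [0.5679 0.0827 0.0744] toolx [ 0.471 -0.034 -0.882] tooly [-0.879  0.063 -0.472] F [ 0.3 -0.2 -1.3] w 0.064 q [ 0.03  0.96 -0.59  2.15  2.11  0.73  0.77]
sign 1 rot units total [ 0.01  0.03 -0.01] deg 0.2
sign -1 rot units total [-14.08   1.03  26.46] deg 180.0
shift units [-0.03  0.01  0.02]
[0.00145122 0.00321676 0.02903684]
side 453 z 0.060120749434295614 y [-0.00824329  0.03443588] x [-0.02935617  0.02889715]
top 155 z 0.05958953691343504 y [-0.03091654  0.03231928] x [-0.0233119   0.02888952]
[-0.0001725  -0.00310291  0.079     ]
```

View pics/p13.png

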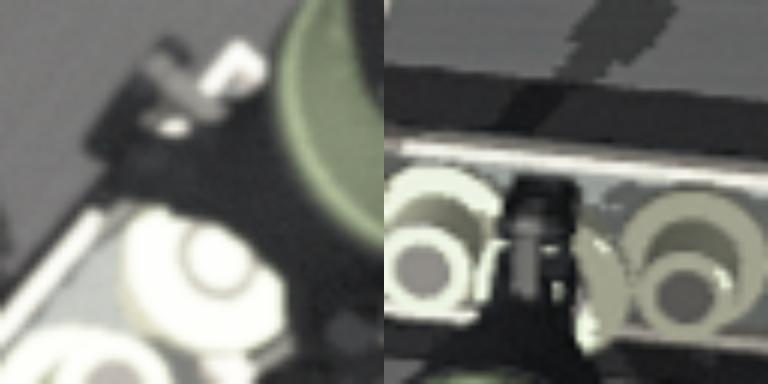

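Call:
{"fn": "arm_command", "kwargs": {
  "dp": [
    [0.07,0,-0.13],
    [0.07,0,-0.13],
    [0,0,0],
    [0,0,0]
  ],
  "angular": [
    [0,0,0],
    [0,0,0],
    [0,0,0],
    [0,0,0]
  ],
  "hand": [0,0,0,0]
}}

```text
t: 22.07
position: [0.5727, 0.0829, 0.0665]
tcp_rot: [-1.571, 1.078, -0.072]
force: [-0.0, -0.6, -1.3]
gripper_width: 0.064
```

```bash
sed -i 's/.001,.0036,.030/.001,.0036,.016/' m13.py; python3 m13.py
```

```text
t 22.07 p [0.5727 0.0829 0.0665] toolx [ 0.472 -0.034 -0.881] tooly [-0.879  0.063 -0.473] F [-0.  -0.6 -1.3] w 0.064 q [ 0.04  0.98 -0.59  2.14  2.13  0.73  0.77]
sign 1 rot units total [ 0.01  0.04 -0.01] deg 0.2
sign -1 rot units total [-14.09   1.03  26.45] deg 179.9
shift units [ 0.03 -0.01 -0.13]
[0.00194975 0.00372145 0.01984966]
side 478 z 0.050805602545708345 y [-0.00757142  0.04499958] x [-0.028582    0.02968927]
top 206 z 0.049724505857668154 y [-0.04350648  0.0441274 ] x [-0.02211085  0.02809985]
```

View pics/p13.png

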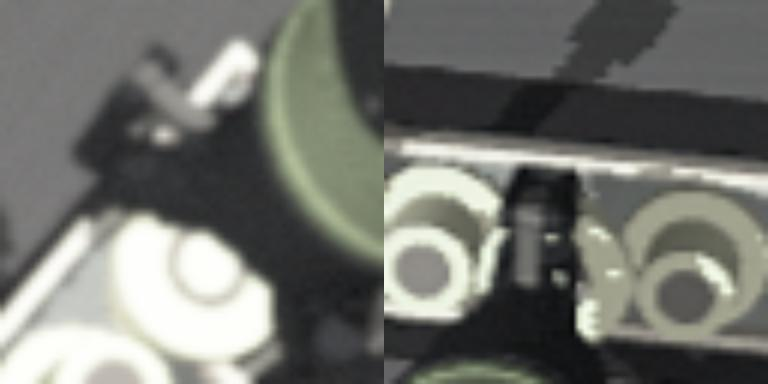

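Call:
{"fn": "arm_command", "kwargs": {
  "dp": [
    [0.03,-0.01,-0.08],
    [0.03,0,-0.07],
    [0,0,0],
    [0,0,0]
  ],
  "angular": [
    [0,0.02,0],
    [0,0,0],
    [0,0,0],
    [0,0,0]
  ],
  "hand": [0,0,0,0]
}}

```text
t: 22.5
position: [0.5747, 0.0827, 0.0622]
tcp_rot: [-1.572, 1.08, -0.072]
force: [-2.5, -0.9, 4.0]
gripper_width: 0.0644
```

```bash
python3 m13.py
```

```text
t 22.5 p [0.5747 0.0827 0.0622] toolx [ 0.47  -0.034 -0.882] tooly [-0.88   0.063 -0.471] F [-2.5 -0.9  4. ] w 0.0644 q [ 0.04  0.99 -0.59  2.13  2.13  0.73  0.78]
sign 1 rot units total [ 0.01  0.02 -0.01] deg 0.1
sign -1 rot units total [-14.07   1.02  26.46] deg 179.9
shift units [-0.03  0.    0.02]
[0.00165652 0.00365363 0.01506475]
side 473 z 0.046237196516825466 y [-0.00719108  0.04350812] x [-0.02892903  0.0293221 ]
top 221 z 0.045549299982702504 y [-0.04396643  0.04471007] x [-0.0218876   0.02775849]
```

View pics/p13.png

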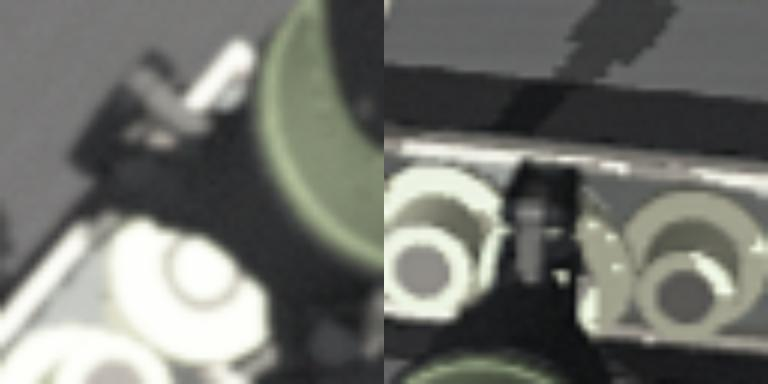

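Call:
{"fn": "arm_command", "kwargs": {
  "dp": [
    [0,0,0],
    [0,0,0],
    [0,0,0],
    [0,0,0],
    [0,0,0],
    [0,0,0]
  ],
  "angular": [
    [0,0,0],
    [0,0,0],
    [0,0,0],
    [0,0,0],
    [0,0,0],
    [0,0,0]
  ],
  "hand": [1,1,1,1,1,1]
}}

```text
t: 23.1
position: [0.5749, 0.0826, 0.0622]
tcp_rot: [-1.572, 1.08, -0.073]
force: [0.2, 0.2, 1.2]
gripper_width: 0.0852
```

```bash
python3 m13.py
```

```text
t 23.1 p [0.5749 0.0826 0.0622] toolx [ 0.47  -0.034 -0.882] tooly [-0.88   0.063 -0.472] F [0.2 0.2 1.2] w 0.0852 q [ 0.04  0.99 -0.59  2.13  2.13  0.73  0.78]
sign 1 rot units total [ 0.01  0.02 -0.01] deg 0.2
sign -1 rot units total [-14.07   1.03  26.46] deg 179.9
shift units [-0.04  0.    0.01]
[0.00187329 0.00360204 0.01503013]
side 512 z 0.046141224699002545 y [-0.00760799  0.04335194] x [-0.03381585  0.02734614]
top 220 z 0.04565839059140188 y [-0.04396561  0.04481197] x [-0.02417701  0.02587456]
```

View pics/p13.png

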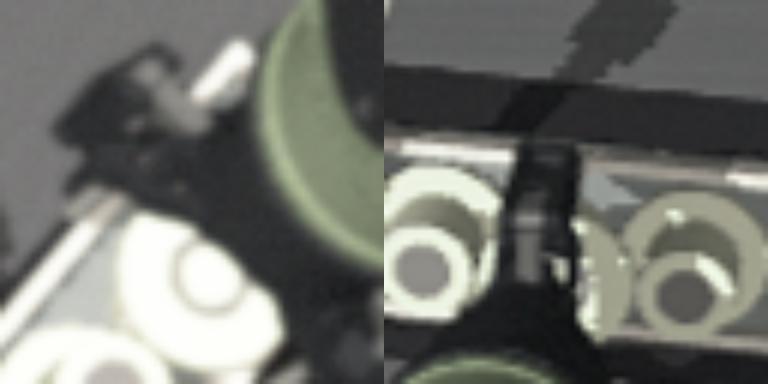

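Call:
{"fn": "arm_command", "kwargs": {
  "dp": [
    [-0.16,0.01,0.3],
    [-0.33,0.02,0.62],
    [-0.37,0.03,0.7],
    [-0.37,0.03,0.7],
    [-0.37,0.03,0.7],
    [-0.4,-0.2,0.7],
    [-0.5,-0.5,0.5],
    [-0.5,-0.5,0],
    [0,0,0]
  ],
  "angular": [
    [0,0,0],
    [0,0,0],
    [0,0,0],
    [0,0,0],
    [0,0,0],
    [0,0,0],
    [0,0,0],
    [0,0,0],
    [0,0,0]
  ],
  "hand": [1,1,1,1,1,1,1,1,1]
}}

```text
t: 23.95
position: [0.4763, 0.0502, 0.1977]
tcp_rot: [-1.571, 1.079, -0.07]
force: [-1.6, 0.5, -0.2]
gripper_width: 0.0852
```

```bash
python3 chk.py 14
```

```text
t 23.95 p [0.4763 0.0502 0.1977] toolx [ 0.471 -0.033 -0.881] tooly [-0.879  0.062 -0.472] F [-1.6  0.5 -0.2] w 0.0852 q [ 0.09  0.6  -0.62  2.37  1.95  0.58  0.83]
```

View pics/p14.png

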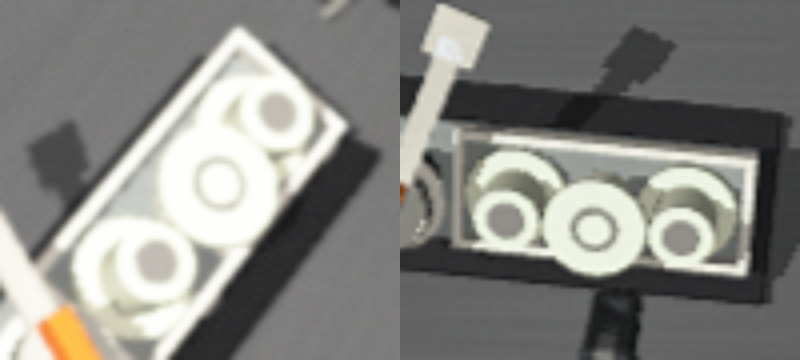

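```bash
python3 - <<'E'
from k import *
for n,off,pts in(("side",(245,240),[(272,110),(157,260),(220,184)]),("top",(225,190),[(283,238),(107,215),(195,230)])):
    S=load(n+"14.npz")
    print(n,[d[0].round(4) for d in discs(S,off,pts)])
    C=intray(cloud(S)); 
    for x,y in pts:
        u,v=int(x/4+off[0]),int(y/4+off[1]); print("  z",np.median(C[v-2:v+3,u-2:u+3,2]).round(4))
    m=(abs(C[...,0])<.025)&(abs(C[...,1])<.028)&(abs(C[...,2]-.046)<.01); P=C[m]; A=np.c_[P[:,:2],np.ones(len(P))]; print("  slope",np.linalg.lstsq(A,P[:,2],rcond=None)[0],m.sum())
a=np.arctan2(-(-.0389),.1195)
th=.32
# arm/wing pose: jaw perpendicular to wing
j=lambda th,sg:sg*(np.sin(th)*TR[:,0]+np.cos(th)*TR[:,1])
np.set_printoptions(precision=2,suppress=True)
q0=observe()["qpos"]
for sg in(1,-1):
    q,e,r=drive(q0,tray([0,.131,.16]),-TR[:,2],j(.32,sg),26); print(sg,q,e,r)
    q,e,r=drive(q,tray([0,.131,.068]),-TR[:,2],j(.32,sg),10); print(sg,q,e,r)
    q,e,r=drive(q,tray([0,.131,.068]),-TR[:,2],j(.86,sg),8); print(sg,q,e,r)
    q,e,r=drive(q,tray([0,.131,.068]),-TR[:,2],j(1.42,sg),8); print(sg,q,e,r)
E
```

```text
side [array([-0.0026, -0.0539,  0.046 ]), array([-0.0026,  0.0577,  0.046 ]), array([-0.0045,  0.0011,  0.046 ])]
  z 0.0469
  z 0.0468
  z 0.0473
  slope [-0.01600569 -0.01555212  0.04633711] 552
top [array([-0.0031, -0.0546,  0.046 ]), array([-0.0028,  0.057 ,  0.046 ]), array([-0.0033,  0.0009,  0.046 ])]
  z 0.0469
  z 0.0451
  z 0.0455
  slope [0.00201547 0.00018435 0.0459538 ] 384
1 [-0.18  0.75 -0.8   2.06  1.53  0.85 -0.86] 1.1726109124391957e-06 0.0007889541539098266
1 [-0.17  0.94 -0.74  2.01  1.74  0.86 -0.96] 4.3923518927599994e-07 0.00022504211943729114
1 [-0.13  0.96 -0.81  2.    1.74  0.92 -1.48] 1.2402226509777187e-06 0.0006339114985521979
1 [-0.1   0.98 -0.88  2.    1.74  0.98 -2.02] 1.2369290087988086e-06 0.0005638887812828963
-1 [-0.41  0.66 -0.36  2.07  1.5   0.54  2.28] 2.634007213646936e-06 0.0015252034190078394
-1 [-0.36  0.86 -0.37  2.01  1.79  0.57  2.06] 9.380660265322545e-07 0.0005265876653096316
-1 [-0.31  0.87 -0.47  2.01  1.77  0.64  1.56] 1.5631252661332852e-06 0.0007292255644918753
-1 [-0.26  0.89 -0.56  2.01  1.76  0.71  1.03] 1.5188885865980026e-06 0.0006997298808928844
```

```bash
python3 - <<'E'
from k import *
th=.32; go(tray([0,.131,.15]),-TR[:,2],-(np.sin(th)*TR[:,0]+np.cos(th)*TR[:,1])); print(intray(observe()["position"]))
E
```

```text
t 24.05 p [0.4784 0.0521 0.1974] toolx [ 0.472 -0.031 -0.881] tooly [-0.879  0.062 -0.473] F [ 1.   0.4 -0.6] w 0.0852 q [ 0.09  0.61 -0.62  2.36  1.95  0.58  0.83]
sign 1 rot units total [-5.62  0.43 10.5 ] deg 71.5
sign -1 rot units total [  8.48  -0.56 -15.95] deg 108.5
shift units [ 1.36  5.41 -0.56]
[-0.01762547 -0.03381967  0.17847771]
```

Call:
{"fn": "arm_command", "kwargs": {
  "dp": [
    [0.1,0.4,0],
    [0.1,0.45,0],
    [0.1,0.45,0],
    [0.1,0.45,0],
    [0.1,0.45,0],
    [0.1,0.45,0],
    [0.1,0.45,0],
    [0.1,0.45,0],
    [0.1,0.45,-0.1],
    [0.1,0.45,-0.1],
    [0.1,0.45,-0.1],
    [0.1,0.4,-0.1]
  ],
  "angular": [
    [-0.45,0.03,0.85],
    [-0.45,0.03,0.85],
    [-0.45,0.03,0.85],
    [-0.45,0.03,0.85],
    [-0.45,0.03,0.85],
    [-0.45,0.03,0.85],
    [-0.45,0.03,0.85],
    [-0.45,0.03,0.85],
    [-0.45,0.03,0.85],
    [-0.45,0.03,0.85],
    [-0.45,0.03,0.85],
    [-0.45,0.03,0.85]
  ],
  "hand": [1,1,1,1,1,1,1,1,1,1,1,1]
}}

```text
t: 25.05
position: [0.5167, 0.2254, 0.1843]
tcp_rot: [-2.811, 1.083, -0.045]
force: [-0.2, -1.1, 0.2]
gripper_width: 0.0853
```

```bash
python3 - <<'E'
from k import *
th=.32; go(tray([0,.131,.11]),-TR[:,2],-(np.sin(th)*TR[:,0]+np.cos(th)*TR[:,1])); print(intray(observe()["position"]))
E
```

```text
t 25.05 p [0.5167 0.2254 0.1843] toolx [ 0.468 -0.021 -0.883] tooly [-0.329 -0.932 -0.152] F [-0.2 -1.1  0.2] w 0.0853 q [-0.43  0.68 -0.34  2.06  1.53  0.52  2.27]
sign 1 rot units total [-0.05 -0.01 -0.18] deg 1.1
sign -1 rot units total [-13.98   0.82  26.37] deg 179.2
shift units [ 0.71 -0.41 -1.3 ]
[-0.00124091  0.14179354  0.1549217 ]
```

Call:
{"fn": "arm_command", "kwargs": {
  "dp": [
    [0.25,-0.2,-0.45],
    [0.25,-0.1,-0.45],
    [0.2,-0.1,-0.4],
    [0,0,0],
    [0,0,0]
  ],
  "angular": [
    [-0.05,0,-0.18],
    [0,0,0],
    [0,0,0],
    [0,0,0],
    [0,0,0]
  ],
  "hand": [1,1,1,1,1]
}}

```text
t: 25.47
position: [0.5379, 0.2214, 0.1425]
tcp_rot: [-2.827, 1.085, -0.059]
force: [0.2, -0.5, 0.6]
gripper_width: 0.0852
```

```bash
python3 - <<'E'
from k import *
th=.32; go(tray([0,.131,.061]),-TR[:,2],-(np.sin(th)*TR[:,0]+np.cos(th)*TR[:,1])); print(intray(observe()["position"]))
L=[]
for n,x0,y0 in(("side",220,270),("top",190,190)):
    S=snapshot(n); L.append(cv2.resize(S["img"][y0:y0+80,x0:x0+80],None,fx=5,fy=5))
cv2.imwrite("pics/p15.png",np.hstack(L))
E
```

```text
t 25.47 p [0.5379 0.2214 0.1425] toolx [ 0.467 -0.028 -0.884] tooly [-0.329 -0.933 -0.145] F [ 0.2 -0.5  0.6] w 0.0852 q [-0.41  0.77 -0.33  2.04  1.69  0.52  2.14]
sign 1 rot units total [ 0.02 -0.02 -0.18] deg 1.1
sign -1 rot units total [-13.94   0.92  26.36] deg 179.0
shift units [ 0.77 -0.34 -1.35]
[-0.00191765  0.13939033  0.10794968]
```

View pics/p15.png

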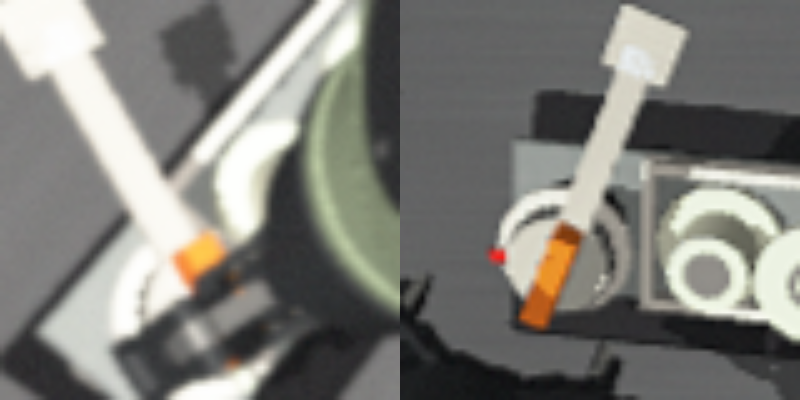

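Call:
{"fn": "arm_command", "kwargs": {
  "dp": [
    [0.05,-0.28,0.03],
    [0,0,0],
    [0.17,-0.02,-0.32],
    [0.17,-0.02,-0.32],
    [0.17,-0.02,-0.32],
    [0.15,0,-0.3],
    [0,0,0],
    [0,0,0]
  ],
  "angular": [
    [0,0,-0.18],
    [0,0,0],
    [0,0,0],
    [0,0,0],
    [0,0,0],
    [0,0,0],
    [0,0,0],
    [0,0,0]
  ],
  "hand": [1,1,1,1,1,1,1,1]
}}

```text
t: 26.23
position: [0.5605, 0.2107, 0.1103]
tcp_rot: [-2.819, 1.078, -0.075]
force: [0.7, -0.5, 0.2]
gripper_width: 0.0854
```

```bash
python3 - <<'E'
from k import *
th=.32; go(tray([0,.131,.061]),-TR[:,2],-(np.sin(th)*TR[:,0]+np.cos(th)*TR[:,1])); print(intray(observe()["position"]))
E
```

```text
t 26.23 p [0.5605 0.2107 0.1103] toolx [ 0.472 -0.035 -0.881] tooly [-0.349 -0.925 -0.15 ] F [ 0.7 -0.5  0.2] w 0.0854 q [-0.37  0.85 -0.33  2.01  1.8   0.54  2.05]
sign 1 rot units total [-0.01  0.04  0.04] deg 0.3
sign -1 rot units total [ 14.08  -1.04 -26.42] deg 179.8
shift units [ 0.02  0.02 -0.28]
[0.00356971 0.13032901 0.06862475]
```

Call:
{"fn": "arm_command", "kwargs": {
  "dp": [
    [0.0,0.02,-0.28],
    [0,0,0],
    [0,0,0],
    [0,0,0],
    [0,0,0],
    [0,0,0],
    [0,0,0],
    [0,0,0],
    [0,0,0],
    [0,0,0],
    [0,0,0],
    [0,0,0]
  ],
  "angular": [
    [0,0.04,0.04],
    [0,0,0],
    [0,0,0],
    [0,0,0],
    [0,0,0],
    [0,0,0],
    [0,0,0],
    [0,0,0],
    [0,0,0],
    [0,0,0],
    [0,0,0],
    [0,0,0]
  ],
  "hand": [1,1,0,0,0,0,0,0,0,0,0,0]
}}

```text
t: 27.23
position: [0.5602, 0.2126, 0.1043]
tcp_rot: [-2.815, 1.08, -0.065]
force: [-0.5, 0.8, 0.4]
gripper_width: 0.0123
```

```bash
python3 - <<'E'
from k import *
th=.32; go(tray([0,.131,.061]),-TR[:,2],-(np.sin(th)*TR[:,0]+np.cos(th)*TR[:,1])); print(intray(observe()["position"]))
E
```

```text
t 27.23 p [0.5602 0.2126 0.1043] toolx [ 0.47  -0.031 -0.882] tooly [-0.344 -0.927 -0.151] F [-0.5  0.8  0.4] w 0.0123 q [-0.37  0.87 -0.34  2.01  1.83  0.55  2.03]
sign 1 rot units total [-0.03  0.02 -0.01] deg 0.2
sign -1 rot units total [ 14.07  -0.97 -26.47] deg 180.0
shift units [ 0.02 -0.04 -0.08]
[0.00038552 0.13224038 0.06342761]
```

Call:
{"fn": "arm_command", "kwargs": {
  "dp": [
    [0,0,0],
    [0,0,0],
    [0,0,0],
    [0,0,0],
    [0,0,0],
    [0,0,0]
  ],
  "angular": [
    [0.28,-0.02,-0.53],
    [0.42,-0.03,-0.8],
    [0.42,-0.03,-0.8],
    [0.42,-0.03,-0.8],
    [0.42,-0.03,-0.8],
    [0,0,0]
  ],
  "hand": [0,0,0,0,0,0]
}}

```text
t: 27.73
position: [0.5603, 0.2128, 0.1043]
tcp_rot: [-2.361, 1.079, -0.072]
force: [-2.0, 0.8, 2.8]
gripper_width: 0.0125
```

```bash
cat > col.py <<'E'
from k import *
th=1.42; go(tray([0,.131,.0625]),-TR[:,2],-(np.sin(th)*TR[:,0]+np.cos(th)*TR[:,1])); print(intray(observe()["position"]))
R=Ro.from_euler('xyz',observe()["tcp_rot"]).as_matrix(); y=TR.T@R[:,1]; print("theta jaw",np.arctan2(-y[0],-y[1]),"torque",observe()["ft_torque"])
E
python3 col.py
```

```text
t 27.73 p [0.5603 0.2128 0.1043] toolx [ 0.471 -0.034 -0.882] tooly [-0.67  -0.664 -0.332] F [-2.   0.8  2.8] w 0.0125 q [-0.32  0.88 -0.43  2.01  1.8   0.62  1.61]
sign 1 rot units total [ 2.87 -0.18 -5.4 ] deg 36.7
sign -1 rot units total [-11.22   0.82  21.07] deg 143.3
shift units [-0.   -0.05 -0.03]
[0.00047441 0.13236025 0.06341685]
theta jaw 0.779469848330382 torque [ 0.19863838  0.58823681 -0.13926133]
```

Call:
{"fn": "arm_command", "kwargs": {
  "dp": [
    [0,0,0],
    [0,0,0],
    [0,0,0],
    [0,0,0],
    [0,0,0],
    [0,0,0],
    [0,0,0],
    [0,0,0]
  ],
  "angular": [
    [0.42,-0.03,-0.8],
    [0.42,-0.03,-0.8],
    [0.42,-0.03,-0.8],
    [0.42,-0.03,-0.8],
    [0.42,-0.03,-0.8],
    [0.42,-0.03,-0.8],
    [0.3,-0.02,-0.5],
    [0,0,0]
  ],
  "hand": [0,0,0,0,0,0,0,0]
}}

```text
t: 28.4
position: [0.5605, 0.2129, 0.1043]
tcp_rot: [-1.732, 1.08, -0.073]
force: [-0.7, 0.6, 2.6]
gripper_width: 0.0125
```

```bash
python3 col.py; python3 chk.py 16
```

```text
t 28.4 p [0.5605 0.2129 0.1043] toolx [ 0.47  -0.034 -0.882] tooly [-0.88  -0.097 -0.465] F [-0.7  0.6  2.6] w 0.0125 q [-0.26  0.9  -0.54  2.01  1.78  0.7   1.03]
sign 1 rot units total [ 0.05  0.02 -0.09] deg 0.6
sign -1 rot units total [-14.02   1.02  26.38] deg 179.4
shift units [-0.01 -0.05 -0.04]
[0.00061307 0.13246426 0.06339645]
theta jaw 1.409024054574786 torque [ 0.22080888  0.575555   -0.06881398]
t 28.4 p [0.5605 0.2129 0.1043] toolx [ 0.47  -0.034 -0.882] tooly [-0.88  -0.097 -0.465] F [-0.7  0.6  2.6] w 0.0125 q [-0.26  0.9  -0.54  2.01  1.78  0.7   1.03]
```

View pics/p16.png

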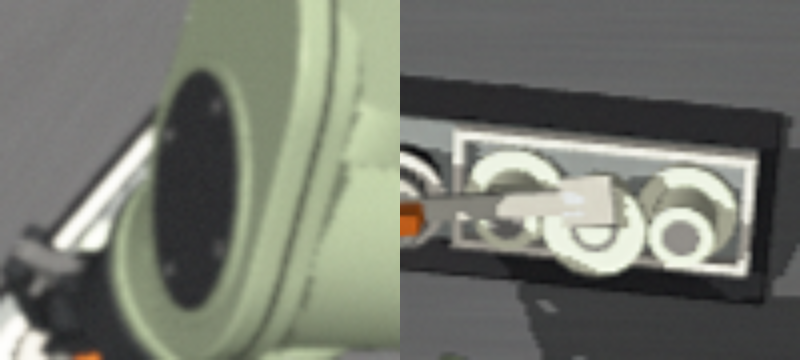

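Call:
{"fn": "arm_command", "kwargs": {
  "dp": [
    [0,0,0],
    [0,0,0],
    [0,0,0],
    [0,0,0],
    [-0.16,0.01,0.3],
    [-0.33,0.02,0.62],
    [-0.37,0.03,0.7],
    [-0.37,0.03,0.7],
    [-0.5,0.2,0.6],
    [-0.5,0.4,0.3],
    [-0.5,0.6,0],
    [-0.3,0.6,0]
  ],
  "angular": [
    [0,0,0],
    [0,0,0],
    [0,0,0],
    [0,0,0],
    [0,0,0],
    [0,0,0],
    [0,0,0],
    [0,0,0],
    [0,0,0],
    [0,0,0],
    [0,0,0],
    [0,0,0]
  ],
  "hand": [0.7,0.7,0.7,0.7,0.7,0.7,0.7,0.7,0.7,0.7,0.7,0.7]
}}

```text
t: 29.5
position: [0.4637, 0.2666, 0.2087]
tcp_rot: [-1.755, 1.079, -0.082]
force: [0.2, 0.2, -0.3]
gripper_width: 0.0596
```

```bash
python3 chk.py 17; python3 - <<'E'
from k import *
for n in("side","top"):
    S=load(n+"17.npz"); C=intray(cloud(S)); im=S["img"]; hsv=cv2.cvtColor(im,cv2.COLOR_BGR2HSV)
    m=(abs(C[...,2]-.057)<.005)&(C[...,1]<.03)&(C[...,1]>-.03)&(abs(C[...,0])<.06)&(im.min(-1)>120)
    if m.sum()>5: c=np.median(C[m],0); print(n,"pad",c,m.sum(),"theta",np.pi/2-np.arctan2(c[0],.131-c[1]))
    m=(hsv[...,0]<20)&(hsv[...,0]>8)&(hsv[...,1]>150)&(abs(C[...,2]-.08)<.006)&(abs(C[...,1]-.131)<.05)&(abs(C[...,0])<.06)
    P=C[m][:,:2]; c=P.mean(0); d=np.linalg.svd(P-c)[2][0]; d*=-np.sign(d[1]); print(n,"wing",c,m.sum(),"theta",np.arctan2(-d[1],d[0]))
E
```

```text
t 29.5 p [0.4637 0.2666 0.2087] toolx [ 0.47  -0.039 -0.882] tooly [-0.879 -0.111 -0.464] F [ 0.2  0.2 -0.3] w 0.0596 q [-0.44  0.65 -0.6   2.08  1.4   0.76  1.15]
side pad [0.01913816 0.00813037 0.0570127 ] 273 theta 1.4162780257318066
side wing [0.00092986 0.13618158] 138 theta 1.3575930347886198
top pad [0.02067742 0.00785771 0.05664182] 178 theta 1.4044334171690027
top wing [0.00184768 0.13074759] 112 theta 1.433041438253462
```

View pics/p17.png

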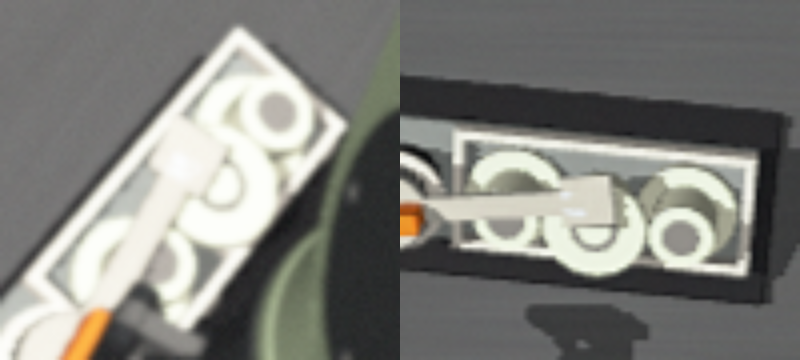

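Call:
{"fn": "arm_command", "kwargs": {
  "dp": [
    [-0.3,0.8,0.3],
    [-0.3,0.8,0.3],
    [-0.2,0.6,0.2],
    [0,0,0],
    [0,0,0]
  ],
  "angular": [
    [0,0,0],
    [0,0,0],
    [0,0,0],
    [0,0,0],
    [0,0,0]
  ],
  "hand": [0.7,0.7,0.7,0.7,0.7]
}}

```text
t: 30.02
position: [0.4373, 0.3353, 0.235]
tcp_rot: [-1.756, 1.081, -0.079]
force: [0.9, -0.6, -0.2]
gripper_width: 0.0598
```

```bash
python3 chk.py 18; python3 - <<'E'
from k import *
for n,off,pts in(("side",(245,240),[(274,110)]),("top",(225,190),[(283,238)])):
    S=load(n+"18.npz"); print(n,"plug_up",discs(S,off,pts)[0][0].round(4))
    C=intray(cloud(S))
    for nm,(cx,cy),r in(("up",(-.003,-.054),.018),("down",(-.004,.001),.03),("in",(-.003,.057),.018)):
        m=(np.hypot(C[...,0]-cx,C[...,1]-cy)<r)&(C[...,2]>.035)&(C[...,2]<.0515); print("  ",nm,"top z",np.median(C[m][:,2]).round(4),m.sum())
    cv2.imwrite(f"pics/{n}18.png",S["img"])
E
```

```text
t 30.02 p [0.4373 0.3353 0.235 ] toolx [ 0.469 -0.037 -0.882] tooly [-0.879 -0.116 -0.463] F [ 0.9 -0.6 -0.2] w 0.0598 q [-0.57  0.64 -0.64  1.94  1.22  0.88  1.24]
side plug_up [-0.0026 -0.0539  0.046 ]
   up top z 0.0465 192
   down top z 0.0462 378
   in top z 0.0467 143
top plug_up [-0.0031 -0.0546  0.046 ]
   up top z 0.046 136
   down top z 0.0459 263
   in top z 0.0454 85
```

View pics/top18.png

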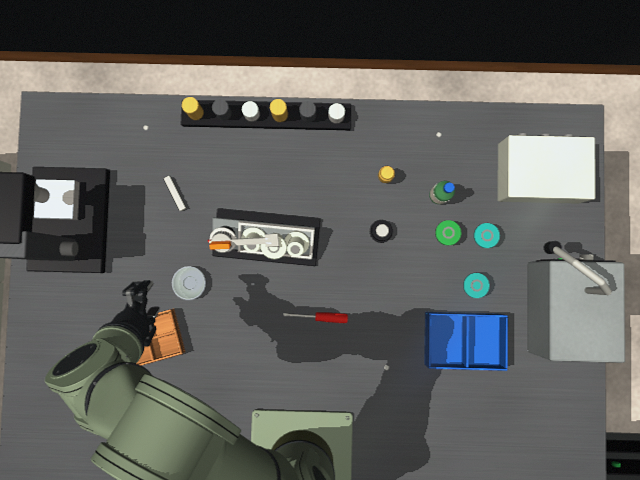

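The top view shows all three plugs in the tray, with the arm pad over the middle one at (273,241). The bystanders are where they started and the gripper is clear of everything, so I'm handing in the job.

```bash
python3 -c "
from bench import *
print(close_job())"
```

```text
the job is handed in; nothing more can be done
None
```

The job is handed in at about 30 s of the 72 s allowed. Both loose white plugs are in the tray and the collar is turned to its locked mark. The hand-in reported no verdict.

**What I did:** I lowered the crown-up plug into the empty end and the crown-down plug into the middle. I then turned the collar clockwise by its wing, from about 0.32 to about 1.41 rad.

**Last checks from the camera images:**

| Item | Reading |
|---|---|
| Plug tops above the tray floor | 45–47 mm for all three, so they sit flat |
| plug_up, along the tray (y) | about -54 mm |
| plug_in, along the tray (y) | about +57 mm, measured before the collar was turned |
| plug_down, along the tray (y) | about +1 mm, measured before the collar was turned |
| Sideways offset (x) of each plug | -3 to -4.5 mm |
| Collar angle | 1.40–1.42 rad from the arm's end pad; 1.36 and 1.43 rad from the coarser wing fits in the two views |

The bystanders look unmoved in the last top view, which I judged by eye. The gripper was clear of everything.

**What disagreed or went differently:**
- **Crown-up plug:** it sits about 3 mm short of its nominal place, which is inside the tolerance. It slid a few millimetres in the grip as it was set down, and the wrist force barely showed the contact. I confirmed from depth that it was on the floor before letting go.
- **Wrist joint limit:** my first attempt to tilt the tool over the tray ran into a joint limit (joint 6 at 0). I turned the wrist about 210° to reach another arm posture and carried on from there.

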